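# Unload the slide cassettes and lap them on the reading desk

### The job

Unload every slide cassette from the dock: press each one in until it springs out, then draw it out by its tab. Lay them all on the sloping reading desk like roof slates, from the bottom up: tabs on top and down-slope, straight and in the middle of the board, each with its tab end on a line, filling the lines from the lowest without a gap, and each lapping over the upper end of the one below so that every tab end stays showing. Leave the bottle, tip box and beaker alone.

Things in the scene. Friction and masses are not known exactly. Their poses are not given: they have to be found in the camera images.
- dock: Low grey push-to-release dock fixed on the bench, 135 deep (x) x 336 wide (y) x 61 mm high, flat top. Origin: on the bench under the middle of its front face; x runs from that face into the dock, y left along the face, z up. Four bays, 84 mm apart; some are empty. A cassette lies flat in its bay, plate under the cover, tab in a 26 mm wide slot in the cover, open in front and above.
- bay1 (a point): Front mouth of bay 1 (leftmost): middle of the slot floor at the front face, 25 mm above the bench; axes as the dock's. A latched cassette's tab end stands 8 mm out of the face and is locked: pulling does not free it. Pressed straight in (dock x) it gives against a spring and catch, about 5 to 10 N; past 3 to 5 mm the catch lets go; hard stop at 9 mm; 7 mm in is a sure press.
- bay2 (a point): Mouth of bay 2, 84 mm to the right of bay 1, same axes. When the pressing finger is drawn back from a freed cassette, a spring pushes it out until its tab end stands about 50 mm out of the face, the tab then wholly in front of the face. It can be drawn straight out from there; it is clear of the dock after another 50 mm. The catch does not lock again.
- bay3 (a point): Mouth of bay 3, 84 mm to the right of bay 2, same axes.
- bay4 (a point): Mouth of bay 4 (rightmost), same axes.
- cassette1: Slide cassette 1 (may be absent; starts latched in bay 1): white plate 100 x 50 x 6 mm, 80 to 170 g, a black grip tab upright on top at one end. Origin: middle of the tab end's lower edge; x along the plate to the far end (100 mm), y across, z out of the tab's face. Tab: x 0 (flush with the end) to 28 mm, 12 mm wide, top 36 mm above the underside.
- cassette2: Slide cassette 2 (may be absent; starts latched in bay 2), the same shape and axes as cassette 1.
- cassette3: Slide cassette 3 (may be absent; starts latched in bay 3), the same shape and axes as cassette 1.
- cassette4: Slide cassette 4 (may be absent; starts latched in bay 4), the same shape and axes as cassette 1.
- cassette1_tail (a point): Middle of the far end's lower edge of cassette 1, 100 mm from its origin along its x.
- cassette2_tail (a point): Middle of the far end's lower edge of cassette 2, 100 mm from its origin along its x.
- cassette3_tail (a point): Middle of the far end's lower edge of cassette 3, 100 mm from its origin along its x.
- cassette4_tail (a point): Middle of the far end's lower edge of cassette 4, 100 mm from its origin along its x.
- desk: Sloping aluminium reading desk fixed on the bench, board 327 x 180 mm, 15 degree slope, low end towards the robot, 4 mm lip at its foot, 14 mm rails at its sides. Origin: on the board's surface in the middle of line 1 (the lowest line), 30 mm above the bench; x points up the slope, y along the lines to the left, z square out of the board. Four dark lines cross the board at x = 0, 62, 124 and 186 mm. A cassette stays where it is laid.
- line1 (a point): Middle of line 1 on the board's surface (the lowest); axes as the desk's.
- line2 (a point): Middle of line 2 on the board's surface (62 mm up the slope from line 1); axes as the desk's. A cassette here lies over the upper 38 mm of the one on line 1 and its far end rests on the board, so that it lies 5.5 degrees flatter than the board, its tab end's lower edge 10 mm out from the board. The same holds for lines 3 and 4.
- line3 (a point): Middle of line 3 on the board's surface (124 mm up the slope from line 1); axes as the desk's.
- line4 (a point): Middle of line 4 on the board's surface (186 mm up the slope from line 1); axes as the desk's.
- reagent: White reagent bottle, 60 mm across, 150 mm high; bystander. Origin: centre of its underside.
- tip_box: Clear pipette-tip box 85 x 125 x 55 mm; bystander. Origin: centre of its underside.
- beaker: Glass beaker 70 mm across, 90 mm high; bystander. Origin: centre of its underside.
Things that resemble listed ones, but are neither listed nor needed, are in the scene too. Leave any green look-alike of the cassette4 alone.

How it is judged:
By the outcome, as a careful person would: the job done as asked, in the order asked, and still so for the second after the job is handed in, with the robot touching nothing.
Of cassette1, cassette2, cassette3, cassette4 only 3 to 4 are there at a start; the rules pass over those that are not, and their reading is None.
At some moment in a run one of cassette1, cassette2, cassette3, cassette4 may be knocked a few centimetres aside while the robot is not near it.
Once in a run the grip may slacken for a moment while it holds something.
It also fails if it takes over 210 s, if anything falls off the work surface, if the arm or the gripper's body presses on something with over 40 N, if the wrist force passes 120 N, or if a joint passes its speed limit or range.

### The arm

A 6-joint arm with a two-finger parallel gripper is mounted at the origin on the work surface. World frame = base frame: x ahead of the robot, y to its left, z up, the work surface at z = 0. Lengths are in mm, angles in degrees, forces in N, time in s.
With the tool pointing down it reaches from about 300 to 850 mm from the base axis. Payload 4.2 kg.
Tool frame: the origin (TCP) lies on the front face of the gripper's body, between the roots of the fingers; the fingertips stand 78 mm ahead of it and the grasp point (between the pads) lies 60 mm ahead of it; x points along the fingers, y is the direction in which the jaws open and shut, and the axes are right-handed (so a half turn about x gives the same grasp; the last joint's range is limited). The gripper opens to 91 mm and grips with 3 to 60 N. Pads are 32 mm wide; open, the fingers measure 118 mm over their backs; the gripper's body (76 mm by 178 mm) begins 60 mm behind the grasp point.
Start: joints at [70.359, 18.312, 89.639, -0, 72.044, -1.146], TCP at [182.403, 545.311, 292.276] pointing down, gripper open.
Joint ranges: [-177.97, 177.97], [-48.28, 115.42], [12.27, 149.76], [-77.06, 257.06], [2.81, 150.46], [-146.56, 146.56]. Speed limits (degrees/s): [147.25, 147.25, 180, 180, 180, 180].

### API

Orientations are given as [roll, pitch, yaw] about the fixed x, y, z axes, in that order (R = Rz(yaw) Ry(pitch) Rx(roll)).
In Python, from workcell import status, viewer, env gives the robot as it stands. The module is installed in compiled form; this text tells all that it offers.
- The arm moves only by the tool move_arm, never from a script. Its argument "moves" is a list of rows, each a list of 3 entries, a list of its own where there are three numbers: the shift along the tool's x, y, z in cm, then the turn about the tool's x in rad, then the gripper's target within -1 to 1 (fully open at 1, half-way at 0, shut at -1). A call has 1 to 20 rows; each row is the pose to reach, as a shift and turn from the pose commanded when the call began, along the tool's axes at that moment; what a row does not reach only later rows make up. A row lasts 1/8 s, in which the tool goes at most 62.5 mm and 10.7 degrees, less where a joint would pass 70% of its speed; a pose out of reach is approached as far as the arm can. A call with a gripper value outside its range is refused whole. The fingers move at their own pace and stop on an object; "force" is the grip in N (left out, the last holds). Time passes only in rows, so rows that repeat a pose let the fingers close. It gives the time, the measured TCP pose, the force and the opening at its end, in the units of the state.
- status.state(): the state, without advancing time (a new reading comes with each control period).
- viewer.grab_frame(name): name is "scene" or "top" or "wrist"; returns the picture (400x640x3 uint8, red, green, blue); there is no depth.
- viewer.get_calibration(name): a dict with "camera_matrix" (3x3 intrinsics, pixels), "D" ([k1, k2, p1, p2, k3] as OpenCV has them; the pictures are not rectified), "eye" and "rotation" of the camera in the world. Camera axes: x right, y down, z forward; pixel columns grow to the right and rows downward; lengths in mm; the calibration is good to about 2 mm. A picture is of the moment at which its call begins: read the wrist's pose just before it. get_calibration takes no time and is no camera call; for the wrist camera it gives the pose at the moment of the call.
- env.job_done(): hands the job in, once; it reports no verdict.
The state is a dict: "time_s": time; "qpos": joint angles; "qvel": joint speeds; "effort": joint torques, N m; "ee_pos": TCP position; "ee_rot": TCP orientation; "force": force on the tool from outside, world axes, zero at the start; "torque": the same for the moment, N m; "gripper_width": finger opening in mm.
Only numpy, scipy, OpenCV 4.12 (cv2) and the standard library are available. Lean on these libraries where they do the work, as an engineer would, in place of code of your own. Each camera call takes 0.05 s, during which the arm holds its last target.

## Working session

There is one attempt and no reset: what is moved stays moved. The work goes in short steps, Python scripts to look and compute and a tool call to move; the robot and the scene stay as the last step left them, time stands still between calls to the robot, and variables do not carry over. Pictures are saved under pics/ and viewed, and the job is handed in when it is done.

Besides the shell and the picture viewer there is one more tool, called after ">>>" by a JSON object that holds its "name" and its "arguments", one argument or row to a line. move_arm: Moves the arm, as the interface text tells. Its arguments: {"type":"object","properties":{"moves":{"type":"array","items":{"type":"array"}},"force":{"type":"number"}},"required":["moves"]}

```bash
mkdir -p pics
cat > h.py <<'E'
import numpy as np, cv2
from workcell import status, viewer, env
def grab(name,fn):
    im=viewer.grab_frame(name); cv2.imwrite('pics/'+fn,cv2.cvtColor(im,cv2.COLOR_RGB2BGR)); return im
def cal(name):
    c=viewer.get_calibration(name); return np.array(c['camera_matrix'],float),np.array(c['D'],float),np.array(c['eye'],float),np.array(c['rotation'],float)
def rays(px,c):
    K,D,e,R=c
    u=cv2.undistortPoints(np.array(px,float).reshape(-1,1,2),K,D).reshape(-1,2)
    d=np.c_[u,np.ones(len(u))]@R.T
    return e,d
def onz(px,c,z):
    e,d=rays(px,c); t=(z-e[2])/d[:,2]; return e+d*t[:,None]
def proj(P,c):
    K,D,e,R=c
    P=np.array(P,float).reshape(-1,3); q=(P-e)@R
    return cv2.projectPoints(q.reshape(-1,1,3),np.zeros(3),np.zeros(3),K,D)[0].reshape(-1,2)
E
python3 - <<'E'
from h import *
s=status.state(); print(s)
for n in ['scene','top','wrist']:
    c=cal(n); print(n,c); grab(n,n+'0.png')
E
```

```text
{'time_s': 0.0, 'qpos': array([ 7.03593772e+01,  1.83509687e+01,  8.97072420e+01, -3.56626544e-04,
        7.20442814e+01, -1.14721804e+00]), 'qvel': array([ 0.08548292,  0.05307918, -0.00942244, -0.02757687, -0.15577256,
       -0.03964154]), 'effort': array([-6.74910953e-04, -4.12465560e+01, -2.31972420e+01,  7.24968477e-02,
        4.58463735e-02, -1.63371656e-04]), 'ee_pos': array([182.27379355, 544.94761243, 291.42124229]), 'ee_rot': array([ -90.95767524,   89.89750735, -109.45096973]), 'force': array([-0.761869  ,  0.26824922,  0.04232048]), 'torque': array([-0.0177704 ,  0.05091393,  0.00810476]), 'gripper_width': 91.23914822279943}
scene (array([[472.92599831,   0.        , 316.92833276],
       [  0.        , 472.92599831, 201.41158253],
       [  0.        ,   0.        ,   1.        ]]), array([-0.08769509,  0.        ,  0.        ,  0.        ,  0.        ]), array([1294.57469463,  150.59315904, 1132.13324194]), array([-144.87408847,   -0.84020669,  103.14986927]))
top (array([[375.13643878,   0.        , 320.53460081],
       [  0.        , 375.13643878, 199.73994408],
       [  0.        ,   0.        ,   1.        ]]), array([0.02922663, 0.        , 0.        , 0.        , 0.        ]), array([ 444.70452951,    9.63771569, 1025.02491592]), array([-172.62526853,   -1.58693446,  -90.22716696]))
wrist (array([[326.93273263,   0.        , 319.34063277],
       [  0.        , 326.93273263, 197.85834144],
       [  0.        ,   0.        ,   1.        ]]), array([-0.00707197,  0.        ,  0.        ,  0.        ,  0.        ]), array([115.41176361, 567.41449407, 383.85727396]), array([1.65570902e+02, 1.35845532e-01, 7.14921489e+01]))
```

Run:
```python
s=open('h.py').read()
s=s.replace("np.array(c['rotation'],float)","Rotation.from_euler('xyz',c['rotation'],degrees=True).as_matrix()").replace("import numpy as np, cv2","import numpy as np, cv2\nfrom scipy.spatial.transform import Rotation")
open('h.py','w').write(s)
```

```text
(no output)
```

View pics/top0.png

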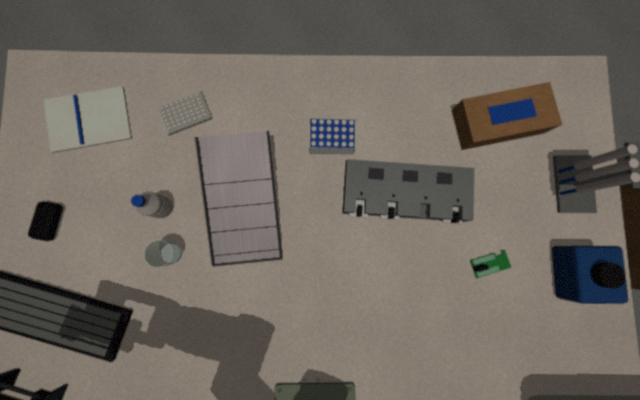

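View pics/scene0.png

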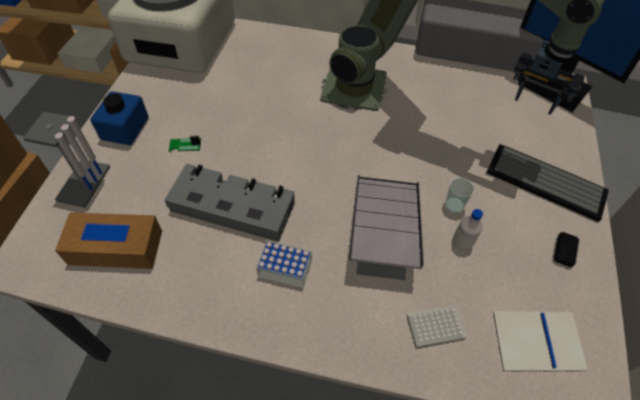

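View pics/wrist0.png

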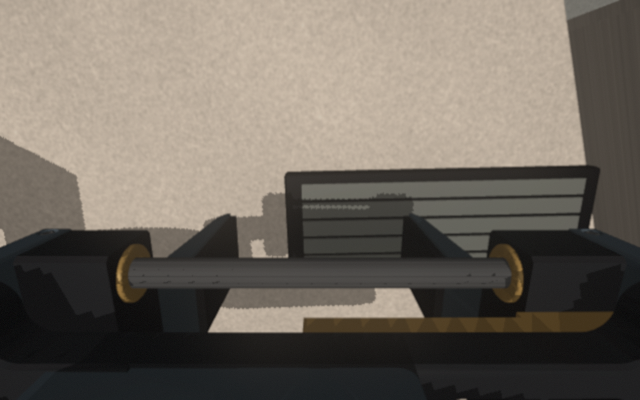

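Run:
```python
from h import *
t=cv2.imread('pics/top0.png'); 
cv2.imwrite('pics/top0d.png',cv2.resize(t[150:230,335:485],None,fx=5,fy=5,interpolation=cv2.INTER_CUBIC))
cv2.imwrite('pics/top0k.png',cv2.resize(t[120:275,185:290],None,fx=3.8,fy=3.8,interpolation=cv2.INTER_CUBIC))
t=cv2.imread('pics/scene0.png'); 
cv2.imwrite('pics/sc0d.png',cv2.resize(t[155:245,160:300],None,fx=5,fy=5,interpolation=cv2.INTER_CUBIC))
cv2.imwrite('pics/sc0k.png',cv2.resize(t[165:285,340:435],None,fx=5,fy=5,interpolation=cv2.INTER_CUBIC))
```

```text
(no output)
```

View pics/top0d.png

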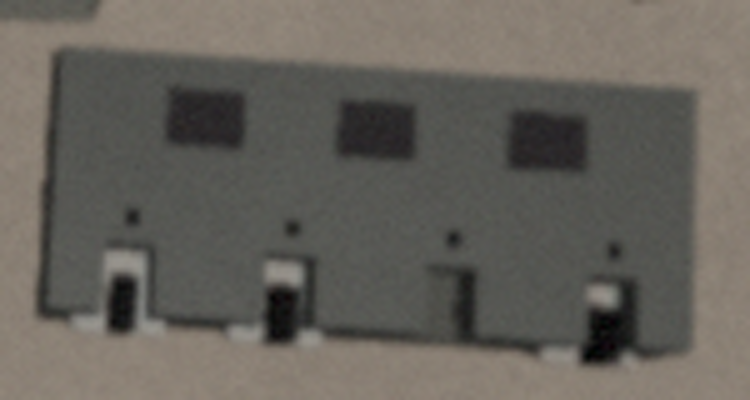

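View pics/top0k.png

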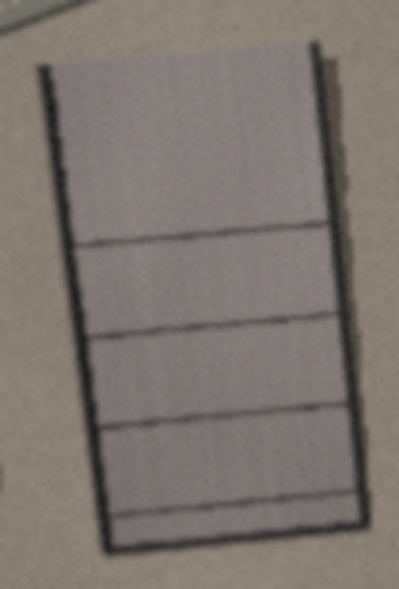

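View pics/sc0d.png

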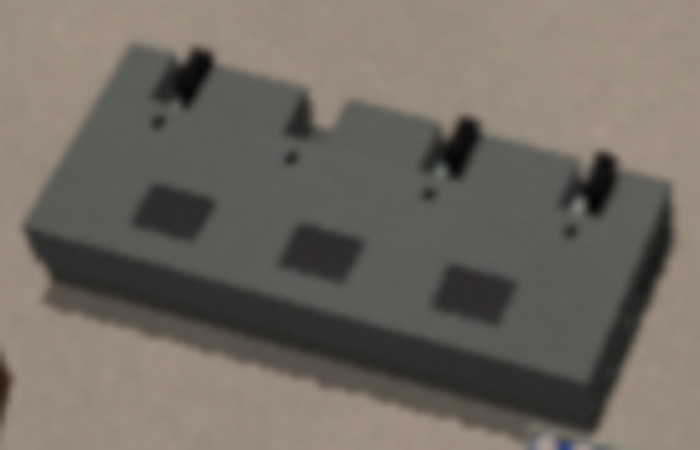

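View pics/sc0k.png

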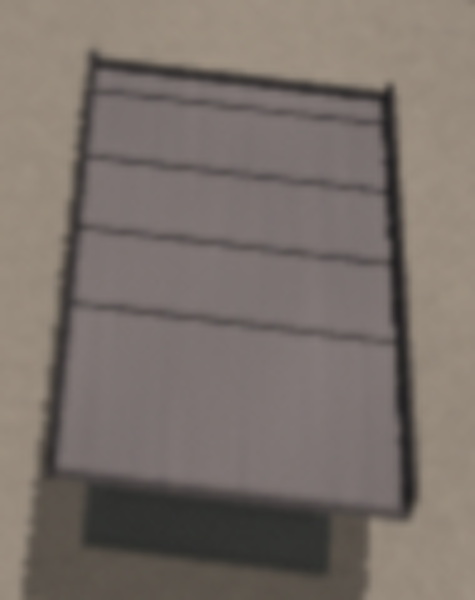

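```bash
cat > fit.py <<'E'
from h import *
from scipy.optimize import least_squares
def z2p(pts,f,off): return (np.array(pts,float)+.5)/f-.5+np.array(off)
ct,cs=cal('top'),cal('scene')
def T(p,L,z0=0,slope=0):
    x,y,yaw=p; R=Rotation.from_euler('z',yaw).as_matrix()@Rotation.from_euler('y',-slope,degrees=True).as_matrix()
    return np.array(L,float)@R.T+[x,y,z0]
# dock
Ld=[(135,168,61),(135,-168,61),(0,-168,61),(0,168,61)]
dt=z2p([(57,50),(695,88),(690,352),(40,312)],5,(335,150))
ds=z2p([(590,382),(25,228),(133,43),(670,183)],5,(160,155))
f=lambda p,cams=((ct,dt),(cs,ds)): np.concatenate([(proj(T(p,Ld),c)-d).ravel() for c,d in cams])
for cams in (((ct,dt),),((cs,ds),),((ct,dt),(cs,ds))):
    r=least_squares(lambda p:f(p,cams),[450,-150,0]); print('dock',r.x[:2],np.degrees(r.x[2]),np.abs(r.fun).max())
tl=z2p([(112,516),(357,491),(102,427),(348,403),(93,338),(338,314),(75,244),(328,222)],3.8,(185,120))
sl=z2p([(387,123),(93,92),(388,190),(88,156),(390,262),(80,228),(395,341),(72,303)],5,(340,165))
def fk(q,cams):
    Lk=[(x,s*q[3],0) for x in (0,62,124,186) for s in (1,-1)]
    return np.concatenate([(proj(T(q[:3],Lk,30,15),c)-d).ravel() for c,d in cams])
for cams in (((ct,tl),),((cs,sl),),((ct,tl),(cs,sl))):
    r=least_squares(lambda p:fk(p,cams),[350,150,0,85]); print('desk',r.x[:2],np.degrees(r.x[2]),r.x[3],np.abs(r.fun).max(), np.round(r.fun,2))
E
python3 fit.py
```

```text
dock [ 528.93074777 -243.96141864] -3.618523639804449 1.0348599253741213
dock [ 528.36382682 -243.38850588] -3.864201772251178 0.722921172548098
dock [ 528.69651642 -243.67745953] -3.7186975990883346 1.2366838779219904
desk [435.93978407 175.01077389] 5.4829464691839 83.3278948117826 0.8551843924107061 [ 0.29 -0.11  0.   -0.07 -0.11  0.03 -0.1  -0.04 -0.86 -0.22  0.01 -0.14
  0.69  0.42  0.07  0.14]
desk [433.01258408 177.57986583] 5.486193414346886 85.37896707857132 0.6721165113661414 [-0.67  0.18  0.07 -0.39 -0.08  0.25 -0.2  -0.03  0.36  0.31  0.04 -0.3
  0.24  0.06  0.17 -0.1 ]
desk [434.9269279  176.19530892] 5.466034698812419 84.22434119045911 1.6810403549773696 [-0.54  0.32 -0.11  0.3  -0.94  0.45 -0.21  0.32 -1.68  0.19 -0.09  0.23
 -0.14  0.83 -0.03  0.51 -1.61  0.56 -0.12  0.06 -1.05  0.65 -0.4   0.45
 -0.66  0.74 -0.18  0.21 -0.82  0.52 -0.07  0.43]
```

```bash
cat > cmd.py <<'E'
# tracked commanded pose: x y z psi(deg) ; tool y at psi+90, tool z at psi
import json,sys,numpy as np
F='cmd.json'
def load(): return json.load(open(F))
def plan(x,y,z,psi):
    p=load(); a=np.radians(p[3]); d=np.array([x,y,z])-p[:3]
    ez=np.array([np.cos(a),np.sin(a)]); ey=np.array([-np.sin(a),np.cos(a)])
    sx,sy,sz=-d[2]/10,d[:2]@ey/10,d[:2]@ez/10; t=-np.radians(psi-p[3])
    print('shift cm [%.2f,%.2f,%.2f] turn %.4f'%(sx,sy,sz,t),'dist %.0f'%np.linalg.norm(d))
def did(sx,sy,sz,t):
    p=load(); a=np.radians(p[3])
    ez=np.array([np.cos(a),np.sin(a)]); ey=np.array([-np.sin(a),np.cos(a)])
    q=np.array(p[:2])+10*(sy*ey+sz*ez)
    n=[q[0],q[1],p[2]-10*sx,p[3]-np.degrees(t)]; json.dump(n,open(F,'w')); return n
DOCK=(528.7,-243.7,-3.72); DESK=(435.,176.,5.47)
def dock(x,y):
    a=np.radians(DOCK[2]); return DOCK[0]+x*np.cos(a)-y*np.sin(a), DOCK[1]+x*np.sin(a)+y*np.cos(a)
E
echo '[182.403,545.311,292.276,-18.495]' > cmd.json
python3 -c "
from cmd import *
plan(*dock(20,0),250,-3.72)"
```

```text
shift cm [4.23,-63.33,59.80] turn -0.2579 dist 872
```

>>> {"name": "move_arm", "arguments": {
  "moves": [
    [[4.2, -63.3, 59.8], -0.258, 1],
    [[4.2, -63.3, 59.8], -0.258, 1],
    [[4.2, -63.3, 59.8], -0.258, 1],
    [[4.2, -63.3, 59.8], -0.258, 1],
    [[4.2, -63.3, 59.8], -0.258, 1],
    [[4.2, -63.3, 59.8], -0.258, 1],
    [[4.2, -63.3, 59.8], -0.258, 1],
    [[4.2, -63.3, 59.8], -0.258, 1],
    [[4.2, -63.3, 59.8], -0.258, 1],
    [[4.2, -63.3, 59.8], -0.258, -1],
    [[4.2, -63.3, 59.8], -0.258, -1],
    [[4.2, -63.3, 59.8], -0.258, -1],
    [[4.2, -63.3, 59.8], -0.258, -1],
    [[4.2, -63.3, 59.8], -0.258, -1],
    [[4.2, -63.3, 59.8], -0.258, -1],
    [[4.2, -63.3, 59.8], -0.258, -1],
    [[4.2, -63.3, 59.8], -0.258, -1],
    [[4.2, -63.3, 59.8], -0.258, -1]
  ],
  "force": 20
}}

```text
time_s: 2.4
ee_pos: [548.5, -243.5, 250.7]
ee_rot: [10.6, 90.0, 6.9]
force: [-0.1, 0.2, -0.1]
gripper_width: 4.0
```

Run:
```python
import cmd
print(cmd.did(4.2,-63.3,59.8,-.258))
from h import *
c=cal('wrist'); print(c[2]); im=grab('wrist','w1.png'); np.savez('w1.npz',*c); s=status.state(); print(s['ee_pos'],s['ee_rot'],s['gripper_width'],s['time_s'])
```

```text
[np.float64(548.7156406536421), np.float64(-244.69409447557075), 250.276, np.float64(-3.712688885624761)]
[ 478.03450845 -239.00011933  343.02406062]
[ 548.55744451 -243.66087653  250.71342213] [-4.01129086 89.97200114 -7.64663376] 0.969370593823929 2.45
```

View pics/w1.png

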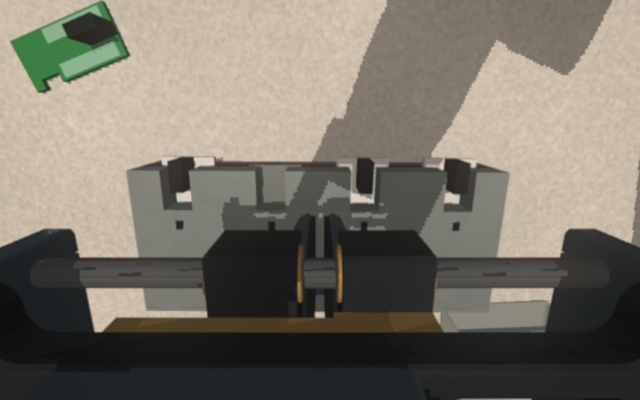

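Run:
```python
import cv2
t=cv2.imread('pics/w1.png'); cv2.imwrite('pics/w1d.png',cv2.resize(t[148:236,120:320],None,fx=4,fy=4,interpolation=cv2.INTER_CUBIC))
cv2.imwrite('pics/w1e.png',cv2.resize(t[148:236,320:520],None,fx=4,fy=4,interpolation=cv2.INTER_CUBIC))
```

```text
(no output)
```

View pics/w1d.png

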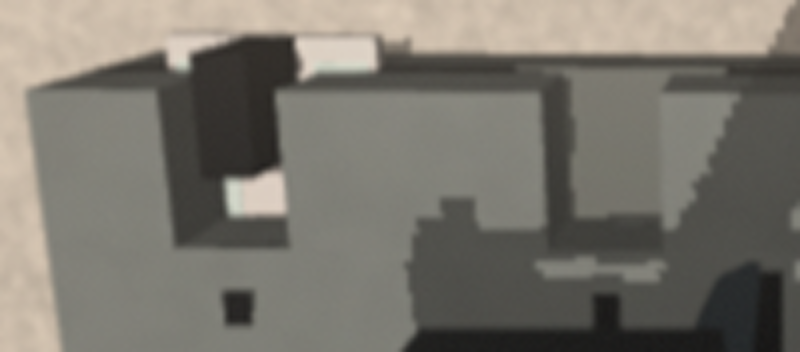

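View pics/w1e.png

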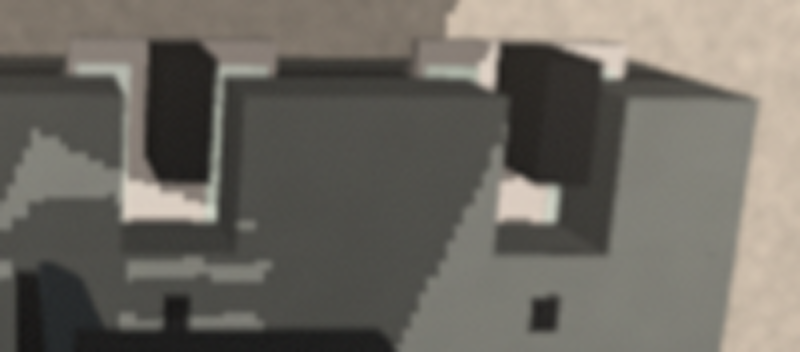

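Run:
```python
from h import *
d=np.load('w1.npz'); c=tuple(d[k] for k in d.files)
z=lambda p,o:((np.array(p,float)+.5)/4-.5+np.array(o))
P=np.r_[z([(28,92),(157,90),(277,90),(541,90),(662,90)],(120,148)),z([(130,96),(243,96),(508,98),(627,98),(755,98)],(320,148))]
w=onz(P,c,61); print(np.round(w,1))
yl=np.array([-168,-139,-113,-55,-29,29,55,113,139,168.])
# fit rigid
from scipy.optimize import least_squares
f=lambda p:np.r_[w[:,0]-(p[0]-yl*np.sin(p[2])),w[:,1]-(p[1]+yl*np.cos(p[2]))]
r=least_squares(f,[528,-243,0]); print(r.x[:2],np.degrees(r.x[2]),np.round(r.fun,1))
# tab top: bay2 top face front edge (148..205,40) ; bay1 (500..)
for o,pts in (((120,148),[(247,38),(295,38)]),((320,148),[(148,42),(200,42)]),((320,148),[(502,42),(545,42)])):
    print(np.round(onz(z(pts,o),c,61),1))
for o,pts in (((120,148),[(168,38),(380,38)]),((320,148),[(70,42),(275,42)]),((320,148),[(418,42),(627,42)])):
    print(np.round(onz(z(pts,o),c,31),1))
```

```text
[[ 515.3 -410.5   61. ]
 [ 516.6 -382.1   61. ]
 [ 518.3 -355.9   61. ]
 [ 522.  -298.3   61. ]
 [ 523.7 -272.    61. ]
 [ 528.7 -213.8   61. ]
 [ 530.3 -189.1   61. ]
 [ 534.4 -131.3   61. ]
 [ 536.  -105.3   61. ]
 [ 537.8  -77.3   61. ]]
[ 526.30691119 -243.57075818] -3.9858987412246045 [ 0.6  0.  -0.1 -0.5 -0.6  0.4  0.1  0.2  0.  -0.2  0.7  0.1  0.4  0.1
  0.5  0.9 -0.4 -0.5 -0.4 -1.3]
[[ 506.6 -360.5   61. ]
 [ 507.3 -350.2   61. ]]
[[ 517.2 -209.4   61. ]
 [ 517.9 -198.2   61. ]]
[[ 522.  -133.    61. ]
 [ 522.6 -123.8   61. ]]
[[ 508.5 -392.4   31. ]
 [ 511.7 -341.7   31. ]]
[[ 520.1 -224.9   31. ]
 [ 523.2 -176.    31. ]]
[[ 525.4 -141.8   31. ]
 [ 528.5  -91.9   31. ]]
```

```bash
sed -i 's/^DOCK=([^)]*)/DOCK=(527.,-243.6,-3.9)/' cmd.py; python3 -c "
from cmd import *
plan(*dock(-39,126),250,-3.9)
plan(*dock(-39,126),106,-3.9)"
```

```text
shift cm [0.03,12.58,-6.03] turn 0.0033 dist 140
shift cm [14.43,12.58,-6.03] turn 0.0033 dist 201
```

>>> {"name": "move_arm", "arguments": {
  "moves": [
    [[0, 12.6, -6.0], 0.003, -1],
    [[0, 12.6, -6.0], 0.003, -1],
    [[0, 12.6, -6.0], 0.003, -1],
    [[14.4, 12.6, -6.0], 0.003, -1],
    [[14.4, 12.6, -6.0], 0.003, -1],
    [[14.4, 12.6, -6.0], 0.003, -1],
    [[14.4, 12.6, -6.0], 0.003, -1]
  ]
}}

```text
time_s: 3.32
ee_pos: [496.7, -115.1, 105.0]
ee_rot: [172.8, 89.8, 168.9]
force: [-0.2, 0.0, 0.3]
gripper_width: 0.3
```

Run:
```python
import cmd
print(cmd.did(14.4,12.6,-6.0,.003))
from h import *
c=cal('wrist'); im=grab('wrist','w2.png'); s=status.state(); print(s['ee_pos'],s['ee_rot'],s['force'])
```

```text
[np.float64(497.0004793099798), np.float64(-115.07333191339876), 106.27600000000001, np.float64(-3.8845762241640083)]
[ 497.56797808 -115.35631122  106.29210499] [-30.07688453  89.9837175  -33.95483691] [0.09244821 0.29995774 0.43646606]
```

View pics/w2.png

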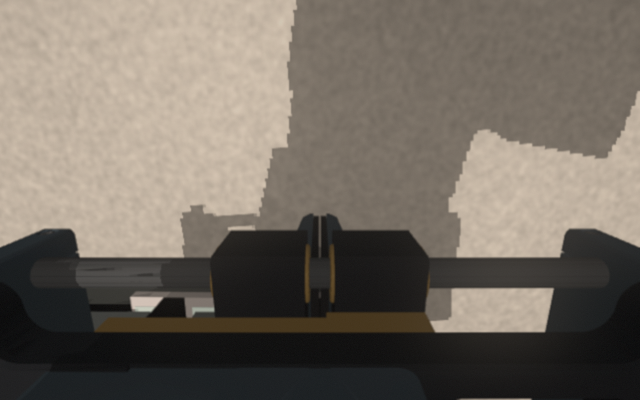

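>>> {"name": "move_arm", "arguments": {
  "moves": [
    [[0, 0, 0.6], 0, -1],
    [[0, 0, 1.1], 0, -1],
    [[0, 0, 1.1], 0, -1]
  ]
}}

```text
time_s: 3.75
ee_pos: [508.9, -116.0, 107.0]
ee_rot: [-8.3, 89.9, -12.1]
force: [-0.6, -0.2, 0.6]
gripper_width: 0.4
```

>>> {"name": "move_arm", "arguments": {
  "moves": [
    [[0, 0, 0.2], 0, -1],
    [[0, 0, 0.2], 0, -1]
  ]
}}

```text
time_s: 4.0
ee_pos: [510.0, -115.9, 106.3]
ee_rot: [10.4, 90.0, 6.5]
force: [0.3, 0.3, -0.6]
gripper_width: 0.8
```

>>> {"name": "move_arm", "arguments": {
  "moves": [
    [[0, 0, 0.2], 0, -1],
    [[0, 0, 0.2], 0, -1]
  ]
}}

```text
time_s: 4.25
ee_pos: [510.6, -115.9, 106.0]
ee_rot: [173.8, 89.8, 169.9]
force: [-5.2, -1.1, 3.5]
gripper_width: 0.4
```

>>> {"name": "move_arm", "arguments": {
  "moves": [
    [[0, 0, 0.2], 0, -1],
    [[0, 0, 0.2], 0, -1]
  ]
}}

```text
time_s: 4.5
ee_pos: [511.8, -116.0, 106.0]
ee_rot: [174.9, 89.7, 171.1]
force: [-7.8, -0.2, 5.1]
gripper_width: 0.6
```

>>> {"name": "move_arm", "arguments": {
  "moves": [
    [[0, 0, 0.2], 0, -1],
    [[0, 0, 0.4], 0, -1],
    [[0, 0, 0.4], 0, -1]
  ]
}}

```text
time_s: 4.88
ee_pos: [515.6, -116.3, 105.8]
ee_rot: [174.9, 89.7, 171.0]
force: [-7.7, -0.3, 4.9]
gripper_width: 0.5
```

>>> {"name": "move_arm", "arguments": {
  "moves": [
    [[0, 0, 0.2], 0, -1],
    [[0, 0, 0.2], 0, -1]
  ]
}}

```text
time_s: 5.12
ee_pos: [517.7, -116.4, 105.8]
ee_rot: [175.3, 89.7, 171.4]
force: [-7.0, -0.9, 3.9]
gripper_width: 0.5
```

>>> {"name": "move_arm", "arguments": {
  "moves": [
    [[0, 0, -1.5], 0, -1],
    [[0, 0, -3], 0, -1],
    [[0, 0, -4.5], 0, -1],
    [[0, 0, -6.5], 0, -1],
    [[0, 0, -8.5], 0, -1],
    [[-9, 0, -8.5], 0, 1],
    [[-9, 0, -8.5], 0, 1],
    [[-9, 0, -5.5], 0, 1],
    [[-9, 0, -5.5], 0, 1],
    [[-9, 0, -5.5], 0, 1]
  ]
}}

```text
time_s: 6.38
ee_pos: [464.1, -112.7, 195.8]
ee_rot: [165.2, 89.9, 161.3]
force: [-0.5, 0.2, -0.3]
gripper_width: 47.5
```

Run:
```python
import cmd
cmd.did(0,0,2.3,0)
print(cmd.did(-9,0,-5.5,0))
from h import *
c=cal('wrist'); im=grab('wrist','w3.png'); s=status.state(); print(s['ee_pos'],s['ee_rot'],s['force'],s['gripper_width']); np.savez('w3.npz',*c)
grab('top','t3.png')
t=cv2.imread('pics/t3.png'); cv2.imwrite('pics/t3d.png',cv2.resize(t[150:270,325:525],None,fx=4,fy=4,interpolation=cv2.INTER_CUBIC))
```

```text
[np.float64(465.07399764252466), np.float64(-112.90543700412614), 196.276, np.float64(-3.8845762241640083)]
[ 463.91053717 -112.68802167  195.73801174] [165.97835715  89.91007554 162.09321682] [-0.14698332 -0.70802827  0.08550885] 51.09493977130109
```

View pics/w3.png

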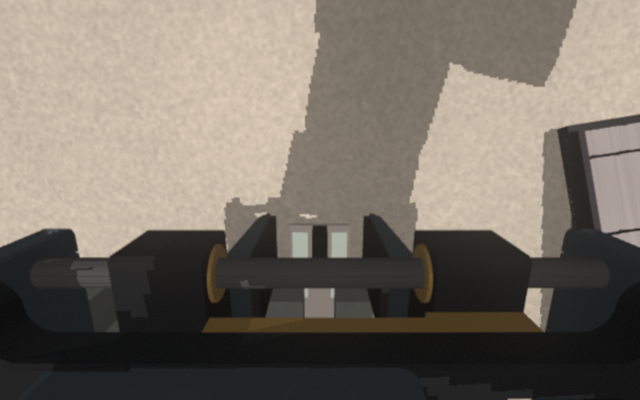

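View pics/t3d.png

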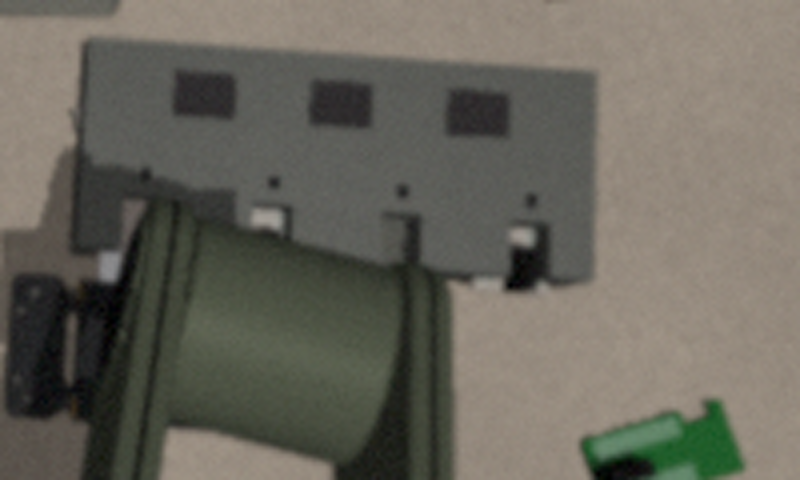

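Run:
```python
from h import *
import cmd
t=cv2.imread('pics/w3.png'); cv2.imwrite('pics/w3d.png',cv2.resize(t[200:330,255:385],None,fx=5,fy=5,interpolation=cv2.INTER_CUBIC))
d=np.load('w3.npz'); c=tuple(d[k] for k in d.files)
print(onz([(320,226)],c,61), onz([(292,225),(348,225)],c,31)); print(cmd.dock(-50,126))
```

```text
[[ 473.05178452 -112.9288715    61.        ]] [[ 481.06970767 -136.71606413   31.        ]
 [ 484.22084262  -90.34785411   31.        ]]
(np.float64(485.685712682041), np.float64(-114.49101633345131))
```

View pics/w3d.png

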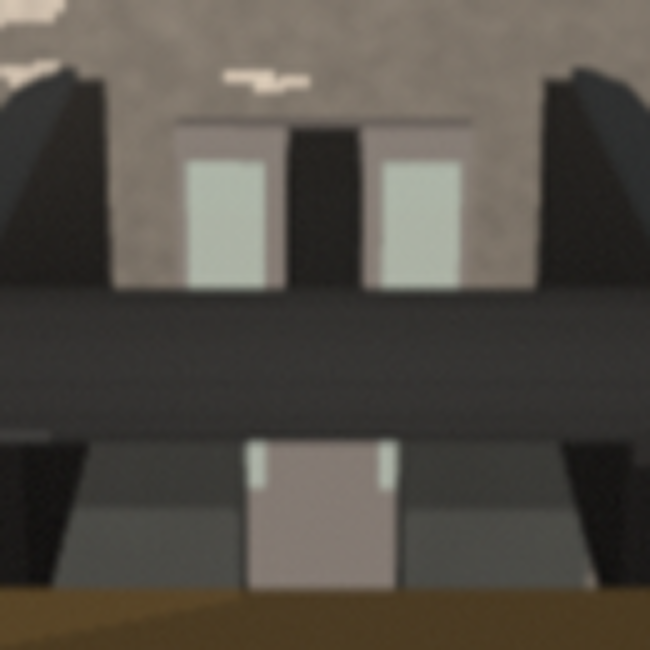

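>>> {"name": "move_arm", "arguments": {
  "moves": [
    [[0, 0, 3.3], 0, 0],
    [[0, 0, 3.3], 0, 0],
    [[4, 0, 3.3], 0, 0],
    [[8, 0, 3.3], 0, 0],
    [[8, 0, 3.3], 0, 0],
    [[8, 0, 3.3], 0, -1],
    [[8, 0, 3.3], 0, -1],
    [[8, 0, 3.3], 0, -1],
    [[8, 0, 3.3], 0, -1],
    [[8, 0, 3.3], 0, -1],
    [[8, 0, 3.3], 0, -1]
  ],
  "force": 30
}}

```text
time_s: 7.85
ee_pos: [498.3, -115.2, 117.0]
ee_rot: [-6.0, 89.9, -9.8]
force: [-0.8, 0.0, 6.1]
gripper_width: 11.7
```

>>> {"name": "move_arm", "arguments": {
  "moves": [
    [[0, 0, -1], 0, -1],
    [[0, 0, -2.5], 0, -1],
    [[0, 0, -4], 0, -1],
    [[0, 0, -5.5], 0, -1],
    [[0, 0, -7], 0, -1],
    [[0, 0, -7], 0, -1]
  ]
}}

```text
time_s: 8.6
ee_pos: [426.5, -110.1, 116.0]
ee_rot: [165.1, 89.9, 161.2]
force: [0.1, -0.1, -1.8]
gripper_width: 11.9
```

Run:
```python
import cmd
cmd.did(8,0,3.3,0)
print(cmd.did(0,0,-7,0))
from h import *
c=cal('wrist'); im=grab('wrist','w4.png'); s=status.state(); print(s['ee_pos'],s['ee_rot'],s['force'],s['gripper_width']); np.savez('w4.npz',*c)
grab('scene','s4.png')
t=cv2.imread('pics/s4.png'); cv2.imwrite('pics/s4d.png',cv2.resize(t[90:250,160:440],None,fx=2.8,fy=2.8,interpolation=cv2.INTER_CUBIC))
```

```text
[np.float64(428.15900321452966), np.float64(-110.39880851527968), 116.27600000000001, np.float64(-3.8845762241640083)]
[ 427.75306603 -110.39550289  116.27308586] [21.5196041  89.98736851 17.61621316] [ 0.50504952 -0.03425358 -1.05496768] 11.681365783643132
```

View pics/w4.png

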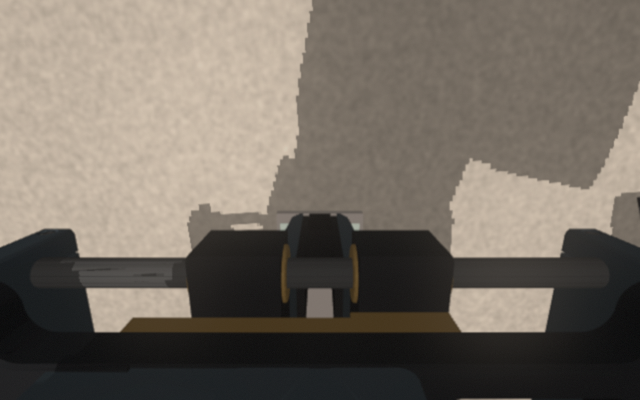

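View pics/s4d.png

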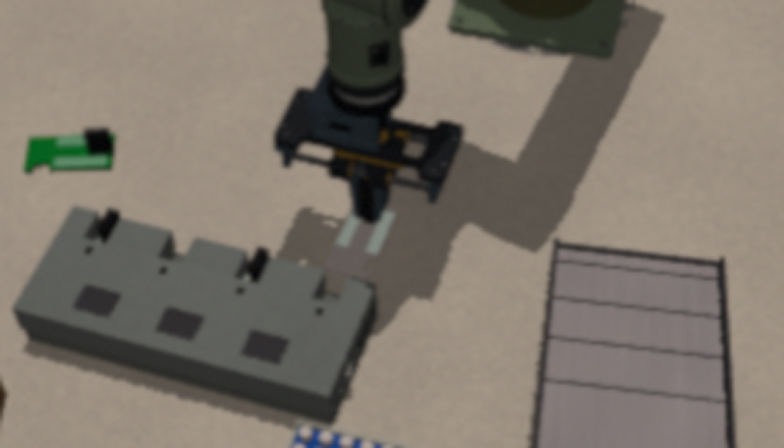

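Run:
```python
from h import *
t=cv2.imread('pics/w4.png'); cv2.imwrite('pics/w4d.png',cv2.resize(t[195:240,260:380],None,fx=6,fy=6,interpolation=cv2.INTER_CUBIC))
d=np.load('w4.npz'); c=tuple(d[k] for k in d.files)
p=onz([(278,212),(362,212),(320,212)],c,31); print(p)
```

```text
[[ 408.08079261 -132.42378485   31.        ]
 [ 411.33214721  -84.9354322    31.        ]
 [ 409.70555282 -108.67870958   31.        ]]
```

View pics/w4d.png

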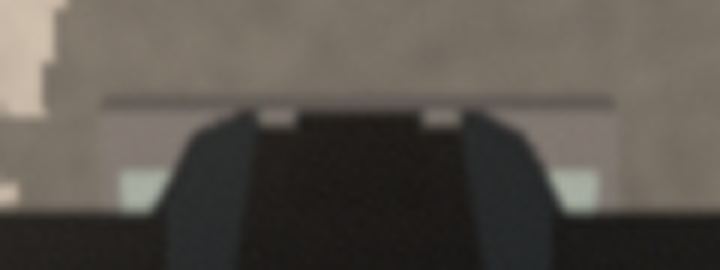

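```bash
cat >> cmd.py <<'E'
def desk(x,y):  # horizontal coords along slope direction
    a=np.radians(DESK[2]); return DESK[0]+x*np.cos(a)-y*np.sin(a), DESK[1]+x*np.sin(a)+y*np.cos(a)
E
python3 -c "
from cmd import *
plan(*desk(50,0),250,5.47)"
```

```text
shift cm [-13.37,29.43,3.68] turn -0.1633 dist 325
```

>>> {"name": "move_arm", "arguments": {
  "moves": [
    [[-5, 0, 0], 0, -1],
    [[-10, 0, 0], 0, -1],
    [[-13.4, 3, 0.4], 0, -1],
    [[-13.4, 8, 1], -0.05, -1],
    [[-13.4, 13, 1.6], -0.1, -1],
    [[-13.4, 18, 2.3], -0.163, -1],
    [[-13.4, 23, 2.9], -0.163, -1],
    [[-13.4, 27, 3.4], -0.163, -1],
    [[-13.4, 29.4, 3.7], -0.163, -1],
    [[-13.4, 29.4, 3.7], -0.163, -1],
    [[-13.4, 29.4, 3.7], -0.163, -1]
  ]
}}

```text
time_s: 10.07
ee_pos: [485.0, 180.0, 250.1]
ee_rot: [-133.0, 90.0, -127.6]
force: [0.5, -0.7, -1.1]
gripper_width: 12.0
```

Run:
```python
import cmd
print(cmd.did(-13.4,29.4,3.7,-.163))
from h import *
c=cal('wrist'); im=grab('wrist','w5.png'); s=status.state(); print(s['ee_pos'],s['ee_rot'],s['force'],s['gripper_width']); np.savez('w5.npz',*c)
```

```text
[np.float64(484.9915321214669), np.float64(180.41911331561803), 250.276, np.float64(5.4546358364684115)]
[484.93011752 179.68330587 250.13525132] [-136.28002192   89.97016282 -130.86098694] [ 0.10738639  0.16721183 -0.96913855] 11.731889805627304
```

View pics/w5.png

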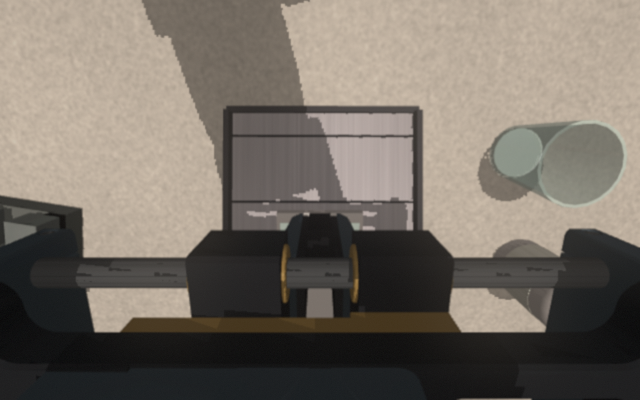

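Run:
```python
from h import *
t=cv2.imread('pics/w5.png'); cv2.imwrite('pics/w5d.png',cv2.resize(t[95:235,215:430],None,fx=3.7,fy=3.7,interpolation=cv2.INTER_CUBIC))
g=cv2.cvtColor(t,cv2.COLOR_BGR2GRAY).astype(float)
for u in (238,250,262,345,360,380,400,410):
    a=g[120:150,u]; b=g[190:212,u]; print(u,a.argmin()+120,b.argmin()+190)
print(g[115,215:240].round(),g[115,408:430].round()); print(g[180,215:240].round(),g[180,408:430].round())
```

```text
238 135 201
250 135 201
262 136 201
345 135 201
360 136 201
380 136 201
400 136 202
410 136 202
[110. 108. 108. 110. 109. 110. 110. 102.  67.  51.  52.  51.  51.  46.
  43.  41.  45.  67.  95. 101.  99.  99.  99.  99.  99.] [160. 158. 159. 150. 120.  77.  57.  56.  60.  70.  77.  79.  79.  83.
 114. 157. 180. 183. 182. 180. 177. 177.]
[177. 177. 174. 171. 169. 159. 120.  91.  62.  53.  53.  53.  51.  48.
  44.  45.  52.  76.  97. 101.  98.  98.  99. 101. 100.] [164. 164. 165. 165. 147.  87.  52.  51.  55.  65.  76.  80.  78.  82.
 112. 156. 178. 184. 184. 183. 184. 185.]
```

View pics/w5d.png

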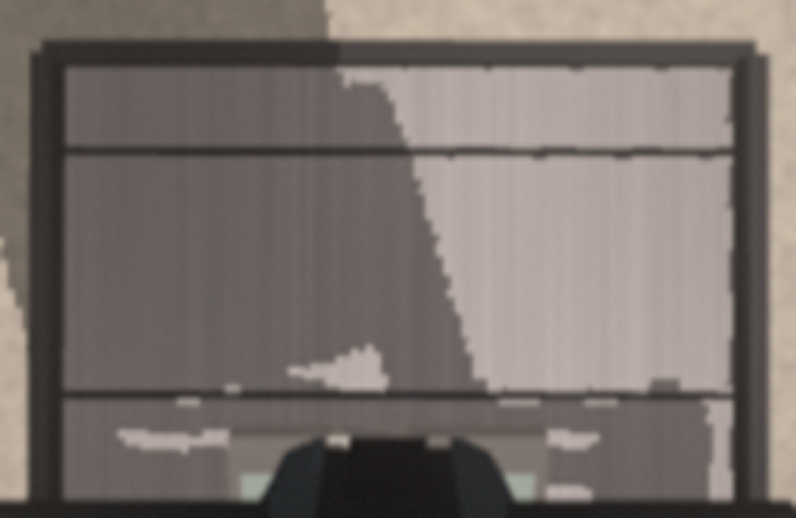

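Run:
```python
from h import *
import cmd
d=np.load('w5.npz'); c=tuple(d[k] for k in d.files)
a=np.radians(5.47)
n=np.array([-np.sin(np.radians(15))*np.cos(a),-np.sin(np.radians(15))*np.sin(a),np.cos(np.radians(15))])
for it in range(1):
    O=np.array([435,176,30.])
    for k in range(4):
        e,dd=rays([(232.4,135.2),(412.7,136),(232.2,201.1),(412.6,201.8)],c)
        t=((O-e)@n)/(dd@n); P=e+dd*t[:,None]
        O=P[:2].mean(0); O[2]=30
    print(np.round(P,1))
    m1,m2=P[:2].mean(0),P[2:].mean(0); print(m1,m2,np.linalg.norm(m2-m1),np.degrees(np.arctan2(*(m2-m1)[[1,0]])))
    for i in(0,2): v=P[i]-P[i+1]; print(np.linalg.norm(v),np.degrees(np.arctan2(-v[0],v[1])))
# plate end of held cassette: strip
s=[(276,212.5),(365,212.5)]
print(onz(s,c,250.1-116.3+31))
```

```text
[[441.7  93.4  29.9]
 [426.3 262.4  30.1]
 [501.4  99.1  46. ]
 [485.9 267.8  46.1]]
[434.0480634  177.88530766  29.99999908] [493.65853899 183.44119319  46.04175188] 61.98075908264648 5.32476561777924
169.71789720894196 -174.7929118213353
169.39890567358557 -174.74832916598749
[[471.01876111 153.86381271 164.8       ]
 [466.20551155 204.13901011 164.8       ]]
```

```bash
sed -i 's/^\(DOCK.*\)DESK=.*/\1DESK=(434.2,177.5,5.37)/' cmd.py; python3 -c "
from cmd import *
plan(*desk(12.6,-.8),150,5.37)
plan(*desk(12.6,-.8),146,5.37)
plan(*desk(9.1,-.8),124.6,5.37)"
```

```text
shift cm [10.03,0.11,-3.82] turn 0.0015 dist 107
shift cm [10.43,0.11,-3.82] turn 0.0015 dist 111
shift cm [12.57,0.11,-4.17] turn 0.0015 dist 132
```

>>> {"name": "move_arm", "arguments": {
  "moves": [
    [[3, 0.1, -3.8], 0.0015, -1],
    [[7, 0.1, -3.8], 0.0015, -1],
    [[9.5, 0.1, -3.8], 0.0015, -1],
    [[10, 0.1, -3.8], 0.0015, -1],
    [[10, 0.1, -3.8], 0.0015, -1]
  ],
  "force": 12
}}

```text
time_s: 10.75
ee_pos: [447.6, 177.4, 150.8]
ee_rot: [14.0, 90.0, 19.3]
force: [0.9, 1.5, -0.6]
gripper_width: 11.8
```

Run:
```python
import cmd
print(cmd.did(10,.1,-3.8,.0015))
from h import *
c=cal('wrist'); im=grab('wrist','w6.png'); s=status.state(); print(s['ee_pos'],s['ee_rot'],s['force'],s['gripper_width']); np.savez('w6.npz',*c)
t=cv2.imread('pics/w6.png'); cv2.imwrite('pics/w6d.png',cv2.resize(t[60:260,160:480],None,fx=2.5,fy=2.5,interpolation=cv2.INTER_CUBIC))
```

```text
[np.float64(447.0685471481112), np.float64(177.8023957705559), 150.276, np.float64(5.368692167198788)]
[447.83628988 177.6567241  151.20448479] [15.53340304 89.88672138 20.86210095] [ 0.5497572   0.57729766 -0.97273038] 11.569148021235925
```

View pics/w6d.png

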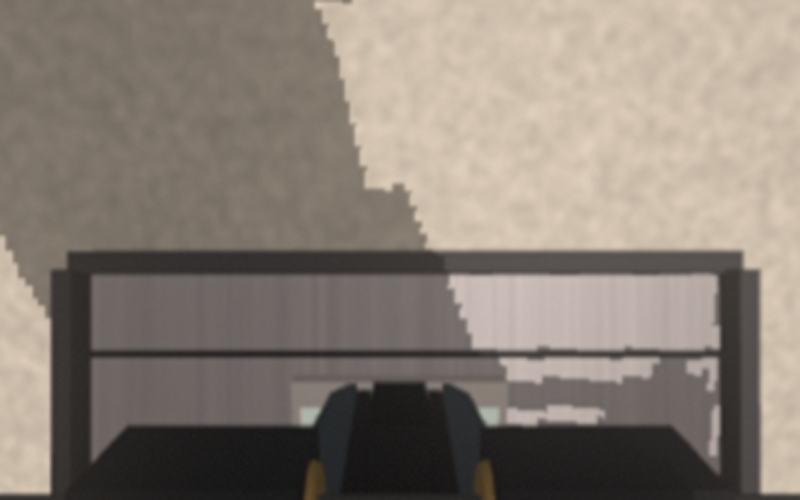

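>>> {"name": "move_arm", "arguments": {
  "moves": [
    [[0.3, 0.1, 0], 0, -1],
    [[0.7, 0.1, 0], 0, -1],
    [[1.0, 0.1, -0.05], 0, -1],
    [[1.0, 0.1, -0.05], 0, -1]
  ]
}}

```text
time_s: 11.3
ee_pos: [446.4, 178.9, 140.2]
ee_rot: [107.2, 90.0, 112.6]
force: [-1.6, 1.4, 0.6]
gripper_width: 11.5
```

>>> {"name": "move_arm", "arguments": {
  "moves": [
    [[0.3, 0, -0.05], 0, -1],
    [[0.6, 0, -0.1], 0, -1],
    [[0.9, 0, -0.15], 0, -1],
    [[0.9, 0, -0.15], 0, -1]
  ]
}}

```text
time_s: 11.8
ee_pos: [445.1, 178.6, 131.0]
ee_rot: [-6.9, 90.0, -1.5]
force: [0.2, 0.5, -1.9]
gripper_width: 12.1
```

>>> {"name": "move_arm", "arguments": {
  "moves": [
    [[0.3, 0, -0.05], 0, -1],
    [[0.5, 0, -0.1], 0, -1],
    [[0.5, 0, -0.1], 0, -1]
  ]
}}

```text
time_s: 12.18
ee_pos: [444.0, 178.5, 126.1]
ee_rot: [172.7, 90.0, 178.1]
force: [0.5, 0.5, 0.4]
gripper_width: 12.1
```

Run:
```python
import cmd
print(cmd.did(2.4,.1,-.3,0))
from h import *
c=cal('wrist'); im=grab('wrist','w7.png'); s=status.state(); print(s['ee_pos'],s['ee_rot'],s['force'],s['gripper_width']); np.savez('w7.npz',*c)
t=cv2.imread('pics/w7.png'); cv2.imwrite('pics/w7d.png',cv2.resize(t[60:260,160:480],None,fx=2.5,fy=2.5,interpolation=cv2.INTER_CUBIC))
grab('scene','s7.png')
t=cv2.imread('pics/s7.png'); cv2.imwrite('pics/s7d.png',cv2.resize(t[140:290,320:480],None,fx=4,fy=4,interpolation=cv2.INTER_CUBIC))
```

```text
[np.float64(443.9881431312687), np.float64(178.5173161108882), 126.27600000000001, np.float64(5.368692167198788)]
[443.9760155  178.49296431 126.13365972] [166.91749584  89.9950905  172.28299111] [ 0.06561388  0.00486521 -0.42749286] 12.206025032469327
```

View pics/w7d.png

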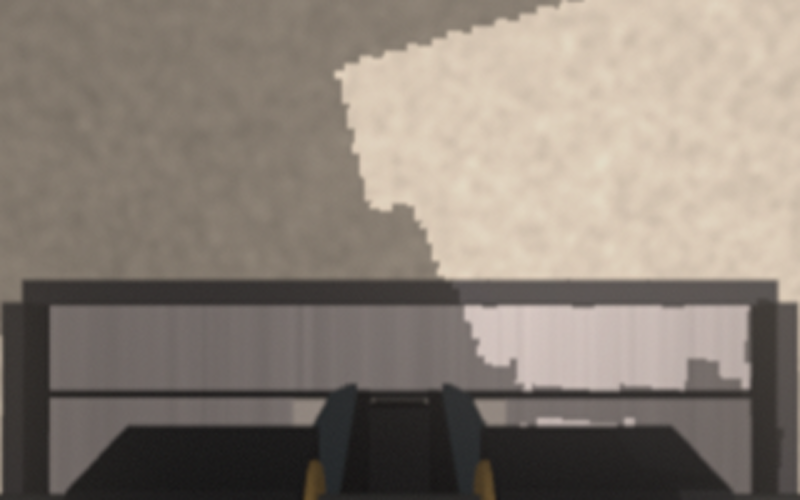

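View pics/s7d.png

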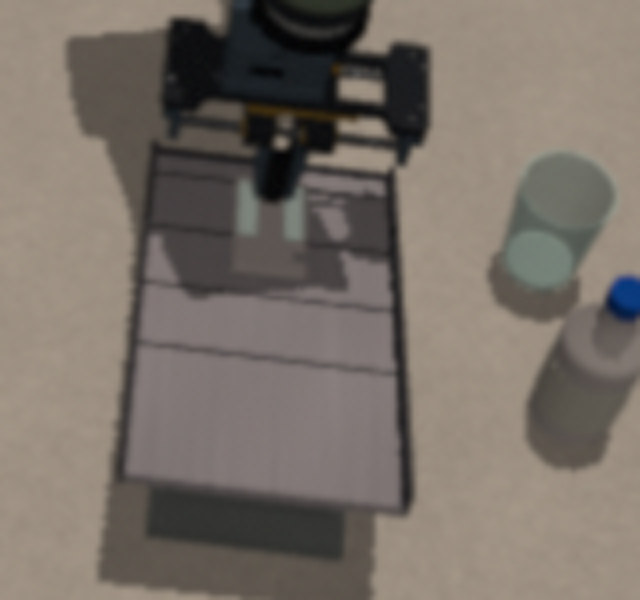

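>>> {"name": "move_arm", "arguments": {
  "moves": [
    [[0.1, 0, -0.1], 0, -1],
    [[0.1, 0, -0.1], 0, -1],
    [[0.1, 0, -0.1], 0, -0.4],
    [[0.1, 0, -0.1], 0, -0.4],
    [[0.1, 0, -0.1], 0, -0.4],
    [[0.1, 0, -0.1], 0, -0.4],
    [[-3, 0, -0.1], 0, -0.4],
    [[-8, 0, 0], 0, 0],
    [[-13, 0, 5], 0, 0],
    [[-13, 0, 5], 0, 0],
    [[-13, 0, 5], 0, 0]
  ]
}}

```text
time_s: 13.65
ee_pos: [493.3, 183.0, 255.6]
ee_rot: [-172.8, 89.9, -167.5]
force: [-0.2, -0.1, -0.4]
gripper_width: 45.4
```

Run:
```python
import cmd
print(cmd.did(-13,0,5,0))
from h import *
c=cal('wrist'); im=grab('wrist','w8.png'); s=status.state(); print(s['ee_pos'],s['ee_rot'],s['force'],s['gripper_width'],s['time_s']); np.savez('w8.npz',*c)
t=cv2.imread('pics/w8.png'); cv2.imwrite('pics/w8d.png',cv2.resize(t[60:260,160:480],None,fx=2.5,fy=2.5,interpolation=cv2.INTER_CUBIC))
```

```text
[np.float64(493.76880508556707), np.float64(183.1955310901159), 256.276, np.float64(5.368692167198788)]
[492.42075682 182.83043746 254.75631947] [-169.4767711    89.78327509 -164.11271444] [ 0.68161729 -0.46062704 -0.54175895] 45.56333186931137 13.7
```

View pics/w8d.png

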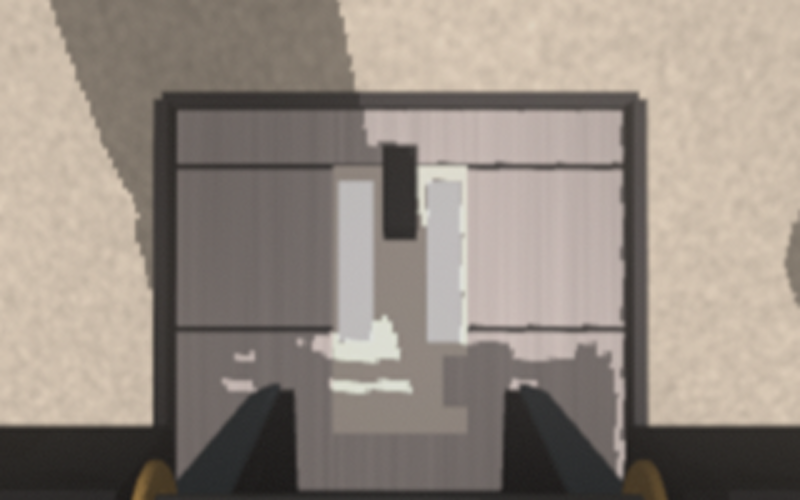

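```bash
python3 -c "
from cmd import *
plan(*dock(-39,42),240,-3.9)
plan(*dock(-39,42),106,-3.9)"
```

```text
shift cm [1.63,-38.03,-3.86] turn 0.1618 dist 383
shift cm [15.03,-38.03,-3.86] turn 0.1618 dist 411
```

>>> {"name": "move_arm", "arguments": {
  "moves": [
    [[1.6, -38, -3.9], 0.162, -1],
    [[1.6, -38, -3.9], 0.162, -1],
    [[1.6, -38, -3.9], 0.162, -1],
    [[1.6, -38, -3.9], 0.162, -1],
    [[1.6, -38, -3.9], 0.162, -1],
    [[1.6, -38, -3.9], 0.162, -1],
    [[1.6, -38, -3.9], 0.162, -1],
    [[1.6, -38, -3.9], 0.162, -1],
    [[6, -38, -3.9], 0.162, -1],
    [[11, -38, -3.9], 0.162, -1],
    [[15, -38, -3.9], 0.162, -1],
    [[15, -38, -3.9], 0.162, -1],
    [[15, -38, -3.9], 0.162, -1]
  ],
  "force": 20
}}

```text
time_s: 15.32
ee_pos: [491.3, -197.9, 107.4]
ee_rot: [-10.3, 89.9, -14.1]
force: [0.4, -0.1, -0.4]
gripper_width: 0.7
```

Run:
```python
import cmd
print(cmd.did(15,-38,-3.9,.162))
from h import *
s=status.state(); print(s['ee_pos'],s['ee_rot'],s['force'],s['gripper_width'],s['time_s'])
grab('scene','s9.png')
t=cv2.imread('pics/s9.png'); cv2.imwrite('pics/s9d.png',cv2.resize(t[90:250,160:440],None,fx=2.8,fy=2.8,interpolation=cv2.INTER_CUBIC))
```

```text
[np.float64(490.494322603345), np.float64(-198.78650744634936), 106.27600000000001, np.float64(-3.913224113920548)]
[ 491.27768405 -197.94374253  107.43049032] [-10.31201583  89.90748561 -14.13603964] [ 0.43456045 -0.08336747 -0.39704693] 0.7010266952895786 15.325
```

View pics/s9d.png

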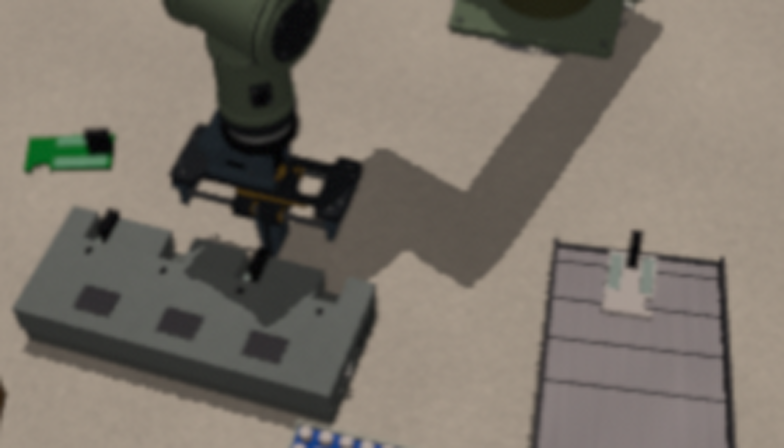

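>>> {"name": "move_arm", "arguments": {
  "moves": [
    [[0, 0, 0.6], 0, -1],
    [[0, 0, 1.1], 0, -1],
    [[0, 0, 1.3], 0, -1],
    [[0, 0, 1.5], 0, -1],
    [[0, 0, 1.5], 0, -1]
  ]
}}

```text
time_s: 16.0
ee_pos: [504.6, -199.7, 106.0]
ee_rot: [167.9, 89.9, 164.0]
force: [-4.0, -0.2, 2.5]
gripper_width: 0.7
```

>>> {"name": "move_arm", "arguments": {
  "moves": [
    [[0, 0, 0.2], 0, -1],
    [[0, 0, 0.4], 0, -1],
    [[0, 0, 0.6], 0, -1],
    [[0, 0, 0.8], 0, -1],
    [[0, 0, 0.8], 0, -1]
  ]
}}

```text
time_s: 16.62
ee_pos: [511.4, -200.2, 105.9]
ee_rot: [171.9, 89.7, 168.0]
force: [-7.2, -1.2, 4.4]
gripper_width: 0.3
```

>>> {"name": "move_arm", "arguments": {
  "moves": [
    [[0, 0, -1.5], 0, -1],
    [[0, 0, -3], 0, -1],
    [[0, 0, -4.5], 0, -1],
    [[0, 0, -6.5], 0, -1],
    [[0, 0, -8.5], 0, -1],
    [[-9, 0, -8.5], 0, 0],
    [[-9, 0, -8.5], 0, 0],
    [[-9, 0, -5.5], 0, 0],
    [[-9, 0, -5.5], 0, 0],
    [[-9, 0, -5.5], 0, 0]
  ]
}}

```text
time_s: 17.88
ee_pos: [457.6, -196.3, 195.8]
ee_rot: [156.7, 89.9, 152.8]
force: [0.1, -0.3, 0.9]
gripper_width: 45.0
```

Run:
```python
import cmd
cmd.did(0,0,2.3,0)
print(cmd.did(-9,0,-5.5,0))
from h import *
c=cal('wrist'); im=grab('wrist','w10.png'); s=status.state(); print(s['ee_pos'],s['ee_rot'],s['force'],s['gripper_width']); np.savez('w10.npz',*c)
t=cv2.imread('pics/w10.png'); cv2.imwrite('pics/w10d.png',cv2.resize(t[200:330,255:385],None,fx=5,fy=5,interpolation=cv2.INTER_CUBIC))
```

```text
[np.float64(458.5689288741094), np.float64(-196.60264956789499), 196.276, np.float64(-3.913224113920548)]
[ 457.44378453 -196.27679149  195.71116202] [156.25104733  89.90703253 152.33253368] [ 0.06472724  0.21605098 -0.640663  ] 45.32848132492545
```

View pics/w10d.png

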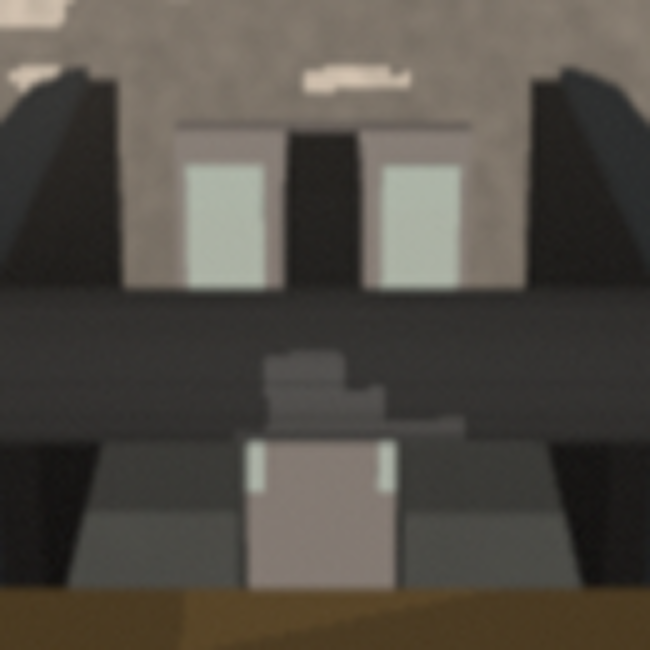

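>>> {"name": "move_arm", "arguments": {
  "moves": [
    [[0, 0, 3.1], 0, 0],
    [[0, 0, 3.1], 0, 0],
    [[4, 0, 3.1], 0, 0],
    [[8, 0, 3.1], 0, 0],
    [[8, 0, 3.1], 0, 0],
    [[8, 0, 3.1], 0, -1],
    [[8, 0, 3.1], 0, -1],
    [[8, 0, 3.1], 0, -1],
    [[8, 0, 3.1], 0, -1],
    [[8, 0, 3.1], 0, -1],
    [[8, 0, 3.1], 0, -1]
  ],
  "force": 30
}}

```text
time_s: 19.3
ee_pos: [489.8, -198.8, 117.0]
ee_rot: [-17.2, 89.9, -21.1]
force: [-1.7, -0.1, 5.4]
gripper_width: 11.8
```

>>> {"name": "move_arm", "arguments": {
  "moves": [
    [[0, 0, -1], 0, -1],
    [[0, 0, -2.5], 0, -1],
    [[0, 0, -4], 0, -1],
    [[0, 0, -5.5], 0, -1],
    [[0, 0, -7], 0, -1],
    [[0, 0, -7], 0, -1],
    [[0, 0, -7], 0, -1]
  ]
}}

```text
time_s: 20.18
ee_pos: [420.1, -194.2, 116.4]
ee_rot: [-13.6, 89.9, -17.6]
force: [0.3, -0.3, -1.0]
gripper_width: 11.9
```

Run:
```python
import cmd
cmd.did(8,0,3.1,0)
print(cmd.did(0,0,-7,0))
from h import *
c=cal('wrist'); im=grab('wrist','w11.png'); s=status.state(); print(s['ee_pos'],s['ee_rot'],s['force'],s['gripper_width']); np.savez('w11.npz',*c)
t=cv2.imread('pics/w11.png'); cv2.imwrite('pics/w11d.png',cv2.resize(t[195:240,260:380],None,fx=6,fy=6,interpolation=cv2.INTER_CUBIC))
cmd.plan(*cmd.desk(85,0),250,5.37)
```

```text
[np.float64(419.6598552666036), np.float64(-193.94107277852876), 116.27600000000001, np.float64(-3.913224113920548)]
[ 420.27029073 -194.18306202  116.35918116] [-14.59967895  89.94087315 -18.51330923] [-0.67053843 -0.63539625 -1.39686483] 11.951314856782487
shift cm [-13.37,38.53,7.30] turn -0.1620 dist 414
```

View pics/w11d.png

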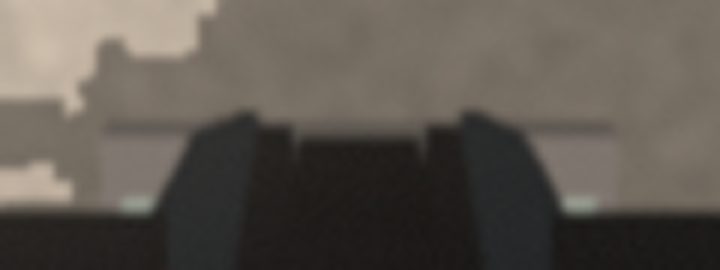

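Run:
```python
import cmd
cmd.plan(*cmd.desk(70,0.1),250,5.37)
cmd.plan(*cmd.desk(70,0.1),185,5.37)
```

```text
shift cm [-13.37,38.30,5.82] turn -0.1620 dist 410
shift cm [-6.87,38.30,5.82] turn -0.1620 dist 393
```

>>> {"name": "move_arm", "arguments": {
  "moves": [
    [[-6, 0, 0], 0, -1],
    [[-12, 2, 0], 0, -1],
    [[-13.4, 7, 1], -0.05, -1],
    [[-13.4, 12, 1.8], -0.08, -1],
    [[-13.4, 17, 2.6], -0.12, -1],
    [[-13.4, 22, 3.4], -0.162, -1],
    [[-13.4, 27, 4.2], -0.162, -1],
    [[-13.4, 32, 4.9], -0.162, -1],
    [[-13.4, 36, 5.5], -0.162, -1],
    [[-13.4, 38.3, 5.8], -0.162, -1],
    [[-11, 38.3, 5.8], -0.162, -1],
    [[-8, 38.3, 5.8], -0.162, -1],
    [[-6.9, 38.3, 5.8], -0.162, -1],
    [[-6.9, 38.3, 5.8], -0.162, -1],
    [[-6.9, 38.3, 5.8], -0.162, -1]
  ]
}}

```text
time_s: 22.1
ee_pos: [504.5, 184.4, 186.3]
ee_rot: [15.7, 89.9, 21.0]
force: [-0.1, 0.7, -0.8]
gripper_width: 12.0
```

Run:
```python
import cmd
print(cmd.did(-6.9,38.3,5.8,-.162))
from h import *
c=cal('wrist'); im=grab('wrist','w12.png'); s=status.state(); print(s['ee_pos'],s['ee_rot'],s['force'],s['gripper_width']); np.savez('w12.npz',*c)
t=cv2.imread('pics/w12.png'); cv2.imwrite('pics/w12d.png',cv2.resize(t[60:260,160:480],None,fx=2.5,fy=2.5,interpolation=cv2.INTER_CUBIC))
```

```text
[np.float64(503.6626803835936), np.float64(184.20774101356076), 185.276, np.float64(5.368692167198788)]
[504.4186075  184.39030264 186.42662797] [14.79744585 89.8540067  20.16177897] [ 0.26503908 -0.02351765 -1.56502935] 12.42900929936747
```

View pics/w12d.png

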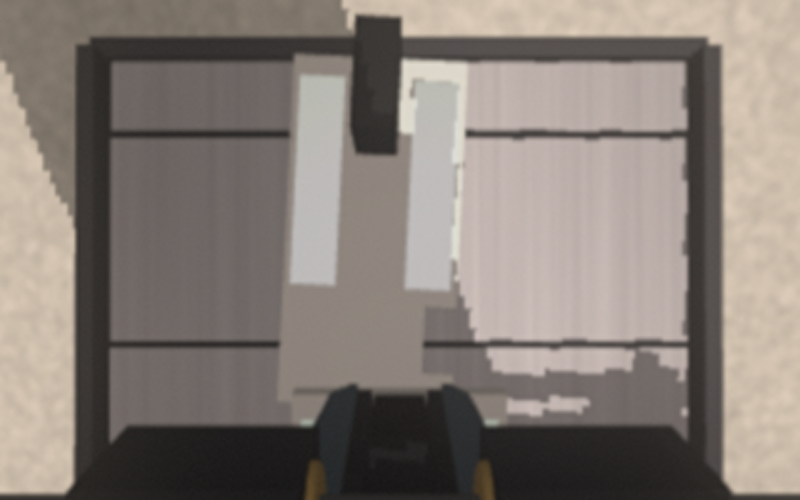

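```bash
cat > dk.py <<'E'
from h import *
import cmd
def frame():
    R=Rotation.from_euler('z',cmd.DESK[2],degrees=True).as_matrix()@Rotation.from_euler('y',-15,degrees=True).as_matrix()
    return R,np.array([cmd.DESK[0],cmd.DESK[1],30.])
def ondesk(px,c,h):
    R,O=frame(); n=R[:,2]; e,d=rays(px,c); t=((O+n*h-e)@n)/(d@n); return ((e+d*t[:,None])-O)@R
E
python3 - <<'E'
from dk import *
d=np.load('w12.npz'); c=tuple(d[k] for k in d.files)
z=lambda p:(np.array(p,float)+.5)/2.5-.5+[160,60]
print(ondesk(z([(294,54),(468,63),(278,400),(456,300)]),c,6).round(1))
print(ondesk(z([(110,132),(688,132),(110,343),(688,343),(112,60),(686,60)]),c,0).round(1))
print(ondesk(z([(355,15),(402,18)]),c,36).round(1))
E
```

```text
[[-21.5 -29.8   6. ]
 [-18.9  20.2   6. ]
 [ 77.9 -34.3   6. ]
 [ 49.3  16.7   6. ]]
[[ -0.7 -84.8  -0. ]
 [ -0.6  85.5  -0. ]
 [ 61.5 -84.6  -0. ]
 [ 61.6  85.3   0. ]
 [-22.  -84.3  -0. ]
 [-21.9  85.   -0. ]]
[[-20.3 -10.7  36. ]
 [-19.6   1.1  36. ]]
```

Run:
```python
import cmd
cmd.plan(380,0,200,0)
cmd.plan(380,0,93,0)
```

```text
shift cm [-1.47,-17.18,-14.04] turn 0.0937 dist 222
shift cm [9.23,-17.18,-14.04] turn 0.0937 dist 240
```

>>> {"name": "move_arm", "arguments": {
  "moves": [
    [[-2.5, 0, -1], 0, -1],
    [[-2.5, -4, -4], 0, -1],
    [[-2.5, -8, -8], 0.05, -1],
    [[-2.5, -12, -11], 0.094, -1],
    [[-2.5, -17.2, -14], 0.094, -1],
    [[2, -17.2, -14], 0.094, -1],
    [[6, -17.2, -14], 0.094, -1],
    [[8.5, -17.2, -14], 0.094, -1],
    [[9.2, -17.2, -14], 0.094, -1],
    [[9.2, -17.2, -14], 0.094, -1]
  ]
}}

```text
time_s: 23.4
ee_pos: [381.3, -0.2, 94.0]
ee_rot: [1.0, 89.9, 1.0]
force: [0.5, 0.2, -1.2]
gripper_width: 11.7
```

>>> {"name": "move_arm", "arguments": {
  "moves": [
    [[0.15, 0, 0], 0, -1],
    [[0.15, 0, 0], 0, -1]
  ]
}}

```text
time_s: 23.65
ee_pos: [381.5, -0.1, 93.0]
ee_rot: [-0.8, 89.8, -0.8]
force: [-0.3, -0.8, 6.0]
gripper_width: 11.6
```

Run:
```python
import cmd
print(cmd.did(9.35,-17.2,-14,.094))
cmd.plan(*cmd.desk(-12.3,-5.4),190,2.6)
cmd.plan(*cmd.desk(-12.3,-5.4),119,2.6)
```

```text
[np.float64(380.3698864401015), np.float64(-0.1367380510632188), 91.77600000000001, np.float64(-0.0171111070309502)]
shift cm [-9.82,17.11,4.20] turn -0.0457 dist 202
shift cm [-2.72,17.11,4.20] turn -0.0457 dist 178
```

>>> {"name": "move_arm", "arguments": {
  "moves": [
    [[0, 0, 0], 0, -0.4],
    [[0, 0, 0], 0, -0.4],
    [[0, 0, 0], 0, -0.4],
    [[-4, 0, 0], 0, -0.2],
    [[-9.8, 0, 0], 0, 0],
    [[-9.8, 6, 2], -0.046, 0],
    [[-9.8, 12, 3], -0.046, 0],
    [[-9.8, 17.1, 4.2], -0.046, 0],
    [[-9.8, 17.1, 4.2], -0.046, 0],
    [[-9.8, 17.1, 4.2], -0.046, 0]
  ]
}}

```text
time_s: 24.9
ee_pos: [421.8, 170.4, 189.3]
ee_rot: [-150.9, 89.9, -148.3]
force: [0.1, -0.3, -0.6]
gripper_width: 45.5
```

Run:
```python
import cmd
print(cmd.did(-9.8,17.1,4.2,-.046))
from h import *
c=cal('wrist'); im=grab('wrist','w13.png'); s=status.state(); print(s['ee_pos'],s['ee_rot'],s['force'],s['gripper_width']); np.savez('w13.npz',*c)
grab('scene','s13.png')
t=cv2.imread('pics/s13.png'); cv2.imwrite('pics/s13d.png',cv2.resize(t[90:250,160:440],None,fx=2.8,fy=2.8,interpolation=cv2.INTER_CUBIC))
```

```text
[np.float64(422.42095288811095), np.float64(170.85071122690312), 189.776, np.float64(2.6184947505708367)]
[421.78900657 169.91032166 189.40326336] [-150.91152439   89.91138731 -148.32150178] [ 0.31620162  0.30517369 -0.58340048] 45.67975406112599
```

View pics/w13.png

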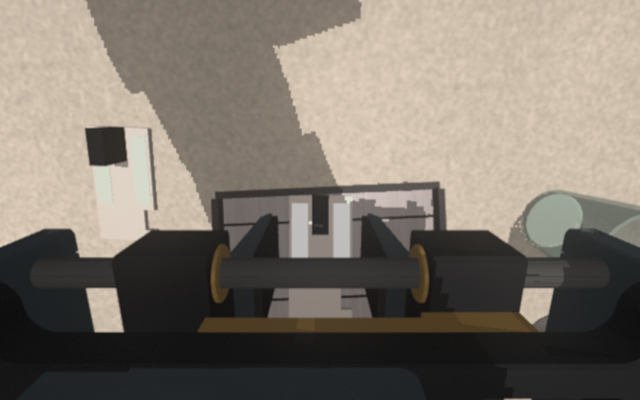

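View pics/s13d.png

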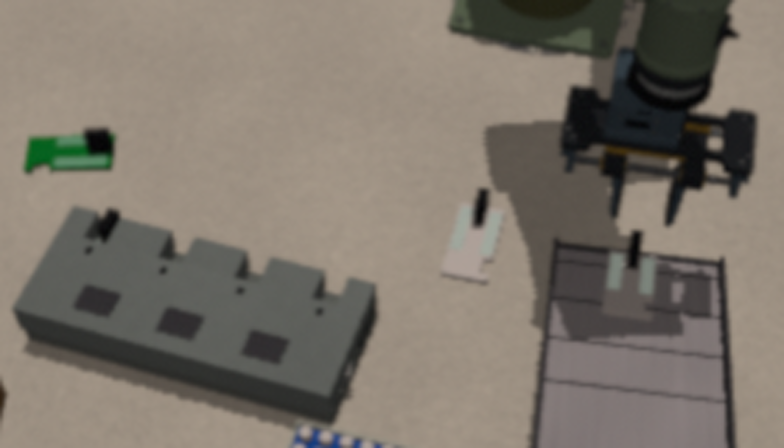

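>>> {"name": "move_arm", "arguments": {
  "moves": [
    [[4, 0, 0], 0, 0],
    [[7.1, 0, 0], 0, 0],
    [[7.1, 0, 0], 0, 0],
    [[7.1, 0, 0], 0, -1],
    [[7.1, 0, 0], 0, -1],
    [[7.1, 0, 0], 0, -1],
    [[7.1, 0, 0], 0, -1],
    [[7.1, 0, 0], 0, -1],
    [[7.1, 0, 0], 0, -1]
  ],
  "force": 25
}}

```text
time_s: 26.12
ee_pos: [422.7, 171.0, 119.4]
ee_rot: [25.9, 89.9, 28.5]
force: [-1.7, -0.8, 5.6]
gripper_width: 12.0
```

Run:
```python
import cmd
print(cmd.did(7.1,0,0,0))
cmd.plan(*cmd.desk(7.2,0.1),140,5.37)
cmd.plan(*cmd.desk(7.2,0.1),124.5,5.37)
```

```text
[np.float64(422.42095288811095), np.float64(170.85071122690312), 118.77600000000001, np.float64(2.6184947505708367)]
shift cm [-2.12,0.65,1.93] turn -0.0480 dist 29
shift cm [-0.57,0.65,1.93] turn -0.0480 dist 21
```

>>> {"name": "move_arm", "arguments": {
  "moves": [
    [[-1, 0, 0], 0, -1],
    [[-2.1, 0, 0], 0, -1],
    [[-2.1, 0.3, 1], -0.025, -1],
    [[-2.1, 0.65, 1.9], -0.048, -1],
    [[-2.1, 0.65, 1.9], -0.048, -1],
    [[-1.2, 0.65, 1.9], -0.048, -1],
    [[-0.8, 0.65, 1.9], -0.048, -1],
    [[-0.8, 0.65, 1.9], -0.048, -1]
  ]
}}

```text
time_s: 27.12
ee_pos: [440.6, 178.0, 126.1]
ee_rot: [-167.3, 89.9, -161.9]
force: [-0.8, 0.8, -0.2]
gripper_width: 11.6
```

Run:
```python
import cmd
print(cmd.did(-.8,.65,1.9,-.048))
from h import *
c=cal('wrist'); im=grab('wrist','w14.png'); s=status.state(); print(s['ee_pos'],s['ee_rot'],s['force'],s['gripper_width']); np.savez('w14.npz',*c)
t=cv2.imread('pics/w14.png'); cv2.imwrite('pics/w14d.png',cv2.resize(t[60:260,160:480],None,fx=2.5,fy=2.5,interpolation=cv2.INTER_CUBIC))
grab('scene','s14.png')
t=cv2.imread('pics/s14.png'); cv2.imwrite('pics/s14d.png',cv2.resize(t[140:290,320:480],None,fx=4,fy=4,interpolation=cv2.INTER_CUBIC))
```

```text
[np.float64(441.10415909950945), np.float64(178.21194792071762), 126.77600000000001, np.float64(5.368692167198788)]
[440.82584295 178.11657633 126.40956765] [-170.00960444   89.95128194 -164.644621  ] [ 0.53458882  0.59401507 -0.79243488] 11.966267458523346
```

View pics/w14d.png

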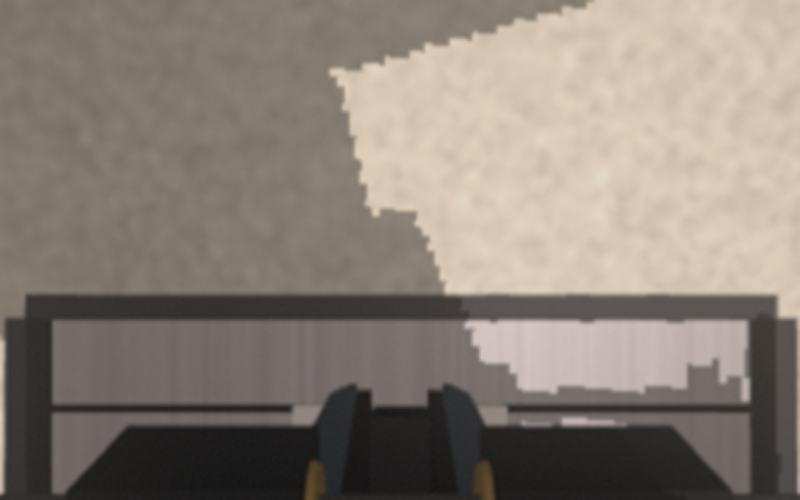

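View pics/s14d.png

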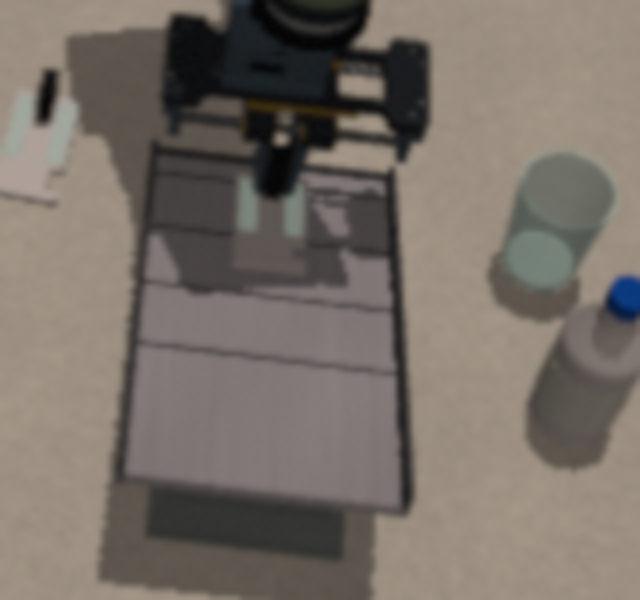

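>>> {"name": "move_arm", "arguments": {
  "moves": [
    [[0.1, 0, 0], 0, -1],
    [[0.2, 0, 0], 0, -1],
    [[0.2, 0, 0], 0, -1]
  ]
}}

```text
time_s: 27.6
ee_pos: [441.1, 178.2, 124.7]
ee_rot: [68.4, 90.0, 73.8]
force: [-0.6, -0.7, 0.2]
gripper_width: 11.7
```

>>> {"name": "move_arm", "arguments": {
  "moves": [
    [[0, 0, 0], 0, -0.4],
    [[0, 0, 0], 0, -0.4],
    [[0, 0, 0], 0, -0.4],
    [[0, 0, 0], 0, -0.4],
    [[-3, 0, 0], 0, -0.4],
    [[-8, 0, 0], 0, 0],
    [[-10, 0, 5], 0, 0],
    [[-10, 0, 5], 0, 0],
    [[-10, 0, 5], 0, 0]
  ]
}}

```text
time_s: 28.72
ee_pos: [490.0, 182.6, 224.0]
ee_rot: [-170.2, 89.9, -164.9]
force: [-0.1, -1.3, -0.5]
gripper_width: 45.6
```

Run:
```python
import cmd
cmd.did(.2,0,0,0); print(cmd.did(-10,0,5,0))
from h import *
c=cal('wrist'); im=grab('wrist','w15.png'); s=status.state(); print(s['ee_pos'],s['ee_rot'],s['force'],s['gripper_width'],s['time_s']); np.savez('w15.npz',*c)
t=cv2.imread('pics/w15.png'); cv2.imwrite('pics/w15d.png',cv2.resize(t[60:260,160:480],None,fx=2.5,fy=2.5,interpolation=cv2.INTER_CUBIC))
```

```text
[np.float64(490.8848210538078), np.float64(182.89016289994532), 224.776, np.float64(5.368692167198788)]
[489.55093958 182.54089243 223.6851828 ] [-169.26985679   89.82053561 -163.90189749] [-0.19809065 -0.41883373  0.37294201] 45.84592221977181 28.775
```

View pics/w15d.png

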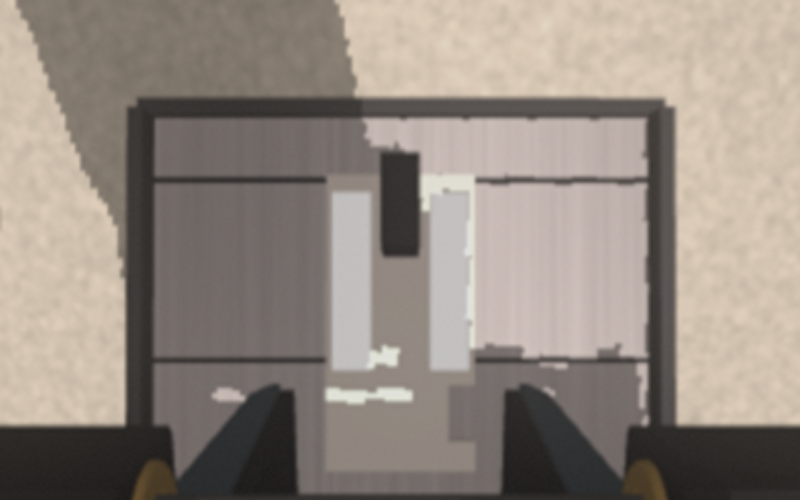

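Run:
```python
from dk import *
d=np.load('w15.npz'); c=tuple(d[k] for k in d.files)
z=lambda p:(np.array(p,float)+.5)/2.5-.5+[160,60]
print(ondesk(z([(326,175),(474,175),(325,470),(475,470)]),c,6).round(1), ondesk(z([(153,180),(648,180)]),c,0).round(1))
d=np.load('w8.npz'); c=tuple(d[k] for k in d.files)
print(ondesk(z([(333,165),(467,165)]),c,6).round(1), ondesk(z([(176,166),(625,166)]),c,0).round(1))
d=np.load('w13.npz'); c=tuple(d[k] for k in d.files)
print(onz([(151,128),(156,209),(146,239),(100,237)],c,6), onz([(87,129),(121,128),(125,165)],c,36))
```

```text
[[ -0.6 -24.9   6. ]
 [ -0.5  24.9   6. ]
 [ 98.6 -25.1   6. ]
 [ 98.6  25.1   6. ]] [[ -0.2 -85.1   0. ]
 [ -0.1  85.4   0. ]]
[[  0.7 -24.8   6. ]
 [  0.7  25.2   6. ]] [[ -0.4 -85.1  -0. ]
 [ -0.3  85.8   0. ]]
[[368.67583346  28.15185971   6.        ]
 [438.62839013  26.92557597   6.        ]
 [467.37029698  15.66752306   6.        ]
 [467.43543551 -25.85028188   6.        ]] [[369.64138826  -4.31126936  36.        ]
 [367.7927462   21.05368506  36.        ]
 [395.31438904  21.27280994  36.        ]]
```

Run:
```python
import cmd
cmd.plan(380.4,-0.1,170,0)
cmd.plan(380.4,-0.1,92,0)
```

```text
shift cm [5.48,-17.18,-12.71] turn 0.0937 dist 221
shift cm [13.28,-17.18,-12.71] turn 0.0937 dist 252
```

>>> {"name": "move_arm", "arguments": {
  "moves": [
    [[0, -5, -4], 0.04, 0],
    [[0, -11, -8], 0.094, 0],
    [[2, -17.2, -12.7], 0.094, 0],
    [[5.5, -17.2, -12.7], 0.094, 0],
    [[5.5, -17.2, -12.7], 0.094, 0],
    [[5.5, -17.2, -12.7], 0.094, 0]
  ],
  "force": 30
}}

```text
time_s: 29.52
ee_pos: [381.2, 0.2, 170.3]
ee_rot: [19.8, 89.9, 19.8]
force: [0.8, -0.5, 0.8]
gripper_width: 45.2
```

Run:
```python
import cmd
print(cmd.did(5.5,-17.2,-12.7,.094))
from h import *
c=cal('wrist'); im=grab('wrist','w16.png'); s=status.state(); print(s['ee_pos'],s['ee_rot'],s['force'],s['gripper_width'],s['time_s']); np.savez('w16.npz',*c)
```

```text
[np.float64(380.5349992184333), np.float64(-0.2379802700794471), 169.776, np.float64(-0.0171111070309502)]
[381.81420168   0.42370635 170.600059  ] [ 6.93875009 89.86427293  6.96843369] [-0.10766437  0.19989385  0.01586676] 45.706556433368426 29.575
```

View pics/w16.png

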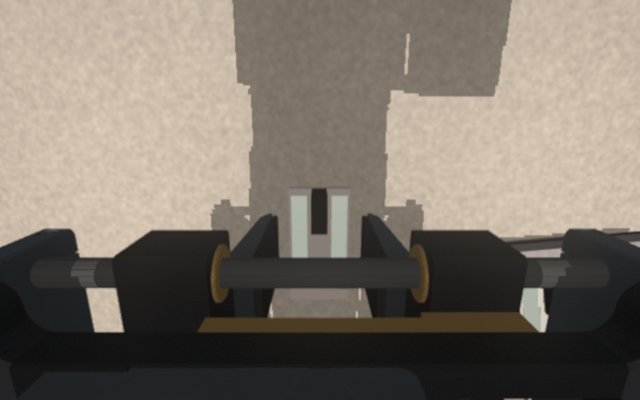

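>>> {"name": "move_arm", "arguments": {
  "moves": [
    [[4, 0, 0], 0, 0],
    [[7.8, 0, 0], 0, 0],
    [[7.8, 0, 0], 0, 0],
    [[7.8, 0, 0], 0, -1],
    [[7.8, 0, 0], 0, -1],
    [[7.8, 0, 0], 0, -1],
    [[7.8, 0, 0], 0, -1],
    [[7.8, 0, 0], 0, -1],
    [[7.8, 0, 0], 0, -1],
    [[5, 0, 0], 0, -1],
    [[0, 0, 0], 0, -1],
    [[0, 0, 0], 0, -1]
  ]
}}

```text
time_s: 31.08
ee_pos: [382.5, -0.4, 172.5]
ee_rot: [-1.3, 89.5, -1.3]
force: [0.9, -0.6, -1.2]
gripper_width: 11.6
```

Run:
```python
import cmd
from h import *
s=status.state(); print(s['ee_pos'],s['force'],s['gripper_width'],s['time_s'])
cmd.plan(*cmd.desk(70,0.1),200,5.37)
cmd.plan(*cmd.desk(70,0.1),175,5.37)
```

```text
[ 3.82518774e+02 -3.62258592e-01  1.72511384e+02] [ 0.92116449 -0.60829966 -1.2445277 ] 11.605849627708542 31.075
shift cm [-3.02,18.44,12.33] turn -0.0940 dist 224
shift cm [-0.52,18.44,12.33] turn -0.0940 dist 222
```

>>> {"name": "move_arm", "arguments": {
  "moves": [
    [[-4, 1, 0.5], 0, -1],
    [[-6, 5, 3], -0.03, -1],
    [[-6, 10, 6], -0.06, -1],
    [[-6, 14, 9], -0.094, -1],
    [[-6, 18.4, 12.3], -0.094, -1],
    [[-4, 18.4, 12.3], -0.094, -1],
    [[-1.5, 18.4, 12.3], -0.094, -1],
    [[-0.5, 18.4, 12.3], -0.094, -1],
    [[-0.5, 18.4, 12.3], -0.094, -1],
    [[-0.5, 18.4, 12.3], -0.094, -1]
  ]
}}

```text
time_s: 32.33
ee_pos: [504.0, 183.7, 175.4]
ee_rot: [15.8, 89.9, 21.1]
force: [0.8, 0.3, -1.0]
gripper_width: 11.8
```

Run:
```python
import cmd
print(cmd.did(-.5,18.4,12.3,-.094))
from h import *
c=cal('wrist'); im=grab('wrist','w17.png'); s=status.state(); print(s['ee_pos'],s['ee_rot'],s['force'],s['gripper_width']); np.savez('w17.npz',*c)
t=cv2.imread('pics/w17.png'); cv2.imwrite('pics/w17d.png',cv2.resize(t[60:260,160:480],None,fx=2.5,fy=2.5,interpolation=cv2.INTER_CUBIC))
```

```text
[np.float64(503.58994444126597), np.float64(183.72527817085393), 174.776, np.float64(5.368692167198788)]
[504.09340316 183.75349398 175.63180848] [15.28335371 89.88958712 20.63623672] [-0.00726103 -0.42631143  0.54013938] 11.84633850426866
```

View pics/w17d.png

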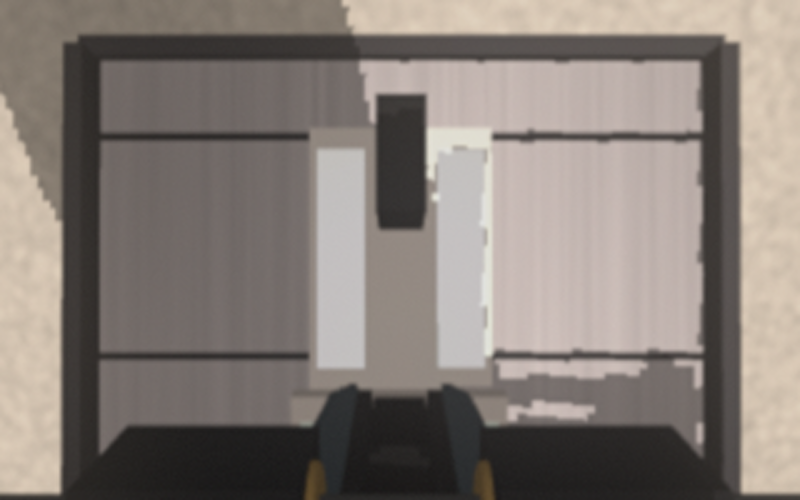

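>>> {"name": "move_arm", "arguments": {
  "moves": [
    [[0.5, 0.1, 0], 0, -1],
    [[1.0, 0.1, 0], 0, -1],
    [[1.3, 0.1, -0.03], 0, -1],
    [[1.6, 0.1, -0.08], 0, -1],
    [[1.9, 0.1, -0.14], 0, -1],
    [[2.1, 0.1, -0.18], 0, -1],
    [[2.1, 0.1, -0.18], 0, -1]
  ],
  "force": 12
}}

```text
time_s: 33.25
ee_pos: [501.6, 184.5, 153.5]
ee_rot: [-173.8, 90.0, -168.5]
force: [-1.1, 0.4, 0.2]
gripper_width: 12.2
```

>>> {"name": "move_arm", "arguments": {
  "moves": [
    [[0.2, 0, -0.05], 0, -1],
    [[0.4, 0, -0.1], 0, -1],
    [[0.4, 0, -0.1], 0, -1]
  ]
}}

```text
time_s: 33.62
ee_pos: [501.1, 184.5, 149.7]
ee_rot: [7.9, 89.9, 13.3]
force: [-0.1, -0.3, 0.8]
gripper_width: 12.2
```

Run:
```python
import cmd
print(cmd.did(2.5,.1,-.28,0))
from h import *
c=cal('wrist'); im=grab('wrist','w18.png'); s=status.state(); print(s['ee_pos'],s['ee_rot'],s['force'],s['gripper_width']); np.savez('w18.npz',*c)
t=cv2.imread('pics/w18.png'); cv2.imwrite('pics/w18d.png',cv2.resize(t[60:260,160:480],None,fx=2.5,fy=2.5,interpolation=cv2.INTER_CUBIC))
```

```text
[np.float64(500.7086630722407), np.float64(184.45891137110314), 149.776, np.float64(5.368692167198788)]
[501.0569493  184.4794763  149.73874105] [ 9.33645656 89.95379436 14.70302772] [ 0.55938296  0.24382318 -1.3649199 ] 11.849293770729574
```

View pics/w18d.png

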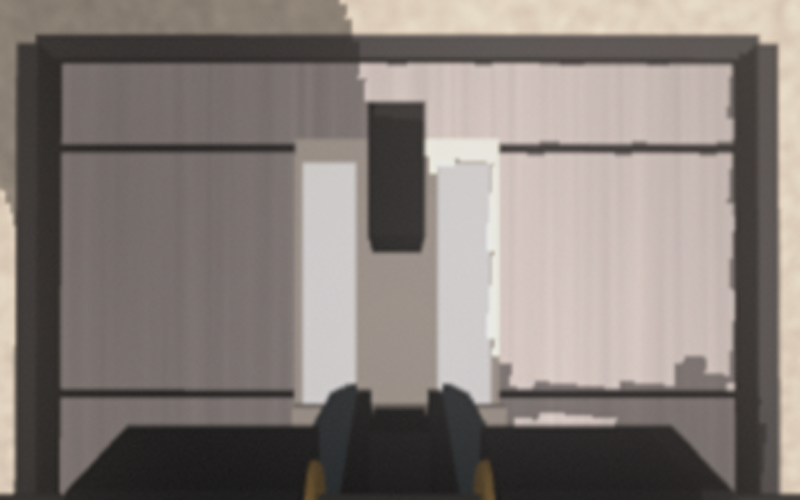

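Run:
```python
from dk import *
d=np.load('w18.npz'); c=tuple(d[k] for k in d.files)
z=lambda p:(np.array(p,float)+.5)/2.5-.5+[160,60]
print(ondesk(z([(292,403),(508,403)]),c,10).round(1),ondesk(z([(292,407),(508,407)]),c,16).round(1), ondesk(z([(60,394),(735,394)]),c,0).round(1),ondesk(z([(295,140),(499,140)]),c,6).round(1))
```

```text
[[ 63.6 -24.9  10. ]
 [ 63.6  26.8  10. ]] [[ 64.2 -24.1  16. ]
 [ 64.2  26.   16. ]] [[ 62.  -84.7   0. ]
 [ 62.   85.3  -0. ]] [[ -0.5 -24.8   6. ]
 [ -0.5  25.2   6. ]]
```

>>> {"name": "move_arm", "arguments": {
  "moves": [
    [[0.1, -0.05, -0.15], 0, -1],
    [[0.1, -0.05, -0.15], 0, -1],
    [[0.1, -0.05, -0.15], 0, -0.4],
    [[0.1, -0.05, -0.15], 0, -0.4],
    [[0.1, -0.05, -0.15], 0, -0.4],
    [[0.1, -0.05, -0.15], 0, -0.4],
    [[-3, -0.05, -0.15], 0, -0.4],
    [[-8, 0, 0], 0, 0],
    [[-10, 0, 5], 0, 0],
    [[-10, 0, 5], 0, 0],
    [[-10, 0, 5], 0, 0]
  ]
}}

```text
time_s: 35.05
ee_pos: [549.6, 188.9, 248.8]
ee_rot: [-171.0, 89.9, -165.6]
force: [-0.4, 0.5, 0.3]
gripper_width: 45.8
```

Run:
```python
import cmd
print(cmd.did(-10,0,5,0))
from h import *
c=cal('wrist'); im=grab('wrist','w19.png'); s=status.state(); print(s['ee_pos'],s['ee_rot'],s['force'],s['gripper_width'],s['time_s']); np.savez('w19.npz',*c)
t=cv2.imread('pics/w19.png'); cv2.imwrite('pics/w19d.png',cv2.resize(t[60:260,160:480],None,fx=2.5,fy=2.5,interpolation=cv2.INTER_CUBIC))
grab('scene','s19.png')
t=cv2.imread('pics/s19.png'); cv2.imwrite('pics/s19d.png',cv2.resize(t[90:250,160:440],None,fx=2.8,fy=2.8,interpolation=cv2.INTER_CUBIC))
```

```text
[np.float64(550.4893250265391), np.float64(189.13712635033085), 249.776, np.float64(5.368692167198788)]
[549.23088516 188.83468337 248.59984205] [-170.37728345   89.81734078 -165.00664146] [0.14760671 0.30006654 0.3776524 ] 45.57194958058303 35.1
```

View pics/w19d.png

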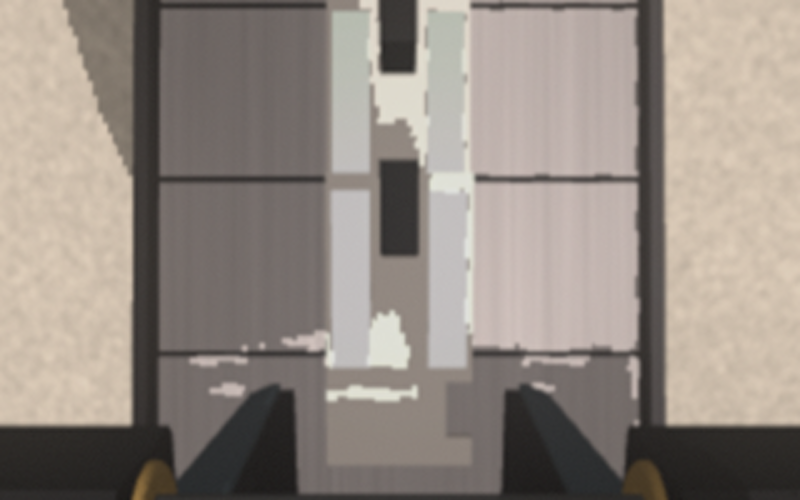

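View pics/s19d.png

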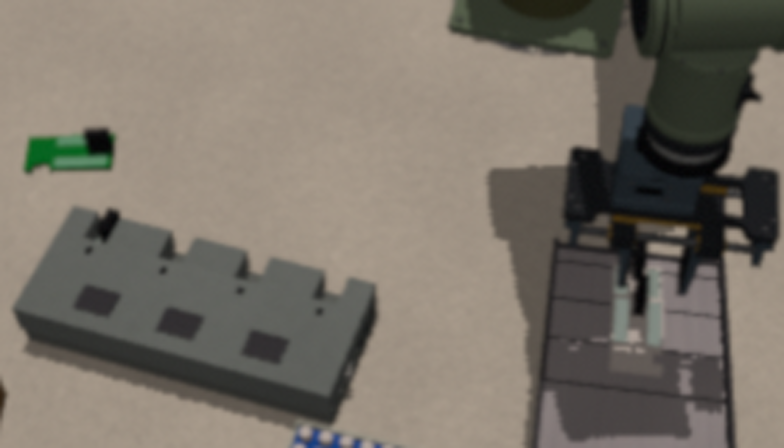

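Run:
```python
from dk import *
d=np.load('w19.npz'); c=tuple(d[k] for k in d.files)
z=lambda p:(np.array(p,float)+.5)/2.5-.5+[160,60]
print(ondesk(z([(326,465),(472,465)]),c,6).round(1), ondesk(z([(326,175),(475,175)]),c,16).round(1), ondesk(z([(158,179),(638,179)]),c,0).round(1),ondesk(z([(326,3),(472,3)]),c,6).round(1))
cmd.plan(*cmd.dock(-39,-126),240,-3.9)
cmd.plan(*cmd.dock(-39,-126),106,-3.9)
```

```text
[[162.4 -24.9   6. ]
 [162.4  25.6   6. ]] [[ 64.1 -24.1  16. ]
 [ 64.1  25.8  16. ]] [[ 61.9 -85.2  -0. ]
 [ 62.   85.1   0. ]] [[  1.7 -25.1   6. ]
 [  1.8  25.8   6. ]]
shift cm [0.98,-54.67,-12.27] turn 0.1618 dist 560
shift cm [14.38,-54.67,-12.27] turn 0.1618 dist 578
```

>>> {"name": "move_arm", "arguments": {
  "moves": [
    [[1, -54.7, -12.3], 0.162, -1],
    [[1, -54.7, -12.3], 0.162, -1],
    [[1, -54.7, -12.3], 0.162, -1],
    [[1, -54.7, -12.3], 0.162, -1],
    [[1, -54.7, -12.3], 0.162, -1],
    [[1, -54.7, -12.3], 0.162, -1],
    [[1, -54.7, -12.3], 0.162, -1],
    [[1, -54.7, -12.3], 0.162, -1],
    [[1, -54.7, -12.3], 0.162, -1],
    [[1, -54.7, -12.3], 0.162, -1],
    [[1, -54.7, -12.3], 0.162, -1],
    [[1, -54.7, -12.3], 0.162, -1],
    [[6, -54.7, -12.3], 0.162, -1],
    [[11, -54.7, -12.3], 0.162, -1],
    [[14.4, -54.7, -12.3], 0.162, -1],
    [[14.4, -54.7, -12.3], 0.162, -1],
    [[14.4, -54.7, -12.3], 0.162, -1]
  ],
  "force": 20
}}

```text
time_s: 37.28
ee_pos: [480.3, -366.8, 107.3]
ee_rot: [-31.6, 89.9, -35.5]
force: [0.2, 0.8, -0.3]
gripper_width: 0.5
```

Run:
```python
import cmd
print(cmd.did(14.4,-54.7,-12.3,.162))
from h import *
s=status.state(); print(s['ee_pos'],s['ee_rot'],s['force'],s['gripper_width'],s['time_s'])
grab('scene','s20.png')
t=cv2.imread('pics/s20.png'); cv2.imwrite('pics/s20d.png',cv2.resize(t[90:250,160:440],None,fx=2.8,fy=2.8,interpolation=cv2.INTER_CUBIC))
```

```text
[np.float64(479.2085684917163), np.float64(-366.97172427859346), 105.77600000000001, np.float64(-3.913224113920548)]
[ 480.29516165 -366.79282794  107.26581605] [-31.6478429   89.85589223 -35.49390952] [ 0.17936628  0.77173135 -0.32163327] 0.5298505598465229 37.275
```

View pics/s20d.png

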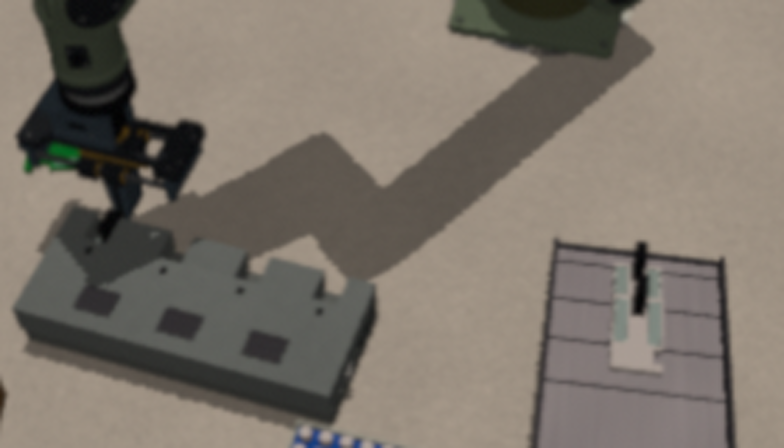

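>>> {"name": "move_arm", "arguments": {
  "moves": [
    [[0, 0, 0.6], 0, -1],
    [[0, 0, 1.1], 0, -1],
    [[0, 0, 1.3], 0, -1],
    [[0, 0, 1.5], 0, -1],
    [[0, 0, 1.5], 0, -1]
  ]
}}

```text
time_s: 37.95
ee_pos: [493.1, -367.9, 105.7]
ee_rot: [167.5, 89.8, 163.6]
force: [-4.9, 0.5, 4.0]
gripper_width: 1.0
```

>>> {"name": "move_arm", "arguments": {
  "moves": [
    [[0, 0, 0.2], 0, -1],
    [[0, 0, 0.4], 0, -1],
    [[0, 0, 0.6], 0, -1],
    [[0, 0, 0.8], 0, -1],
    [[0, 0, 0.8], 0, -1]
  ]
}}

```text
time_s: 38.58
ee_pos: [500.4, -368.5, 105.7]
ee_rot: [169.2, 89.8, 165.3]
force: [-7.2, 0.0, 4.9]
gripper_width: 0.7
```

>>> {"name": "move_arm", "arguments": {
  "moves": [
    [[0, 0, -1.5], 0, -1],
    [[0, 0, -3], 0, -1],
    [[0, 0, -4.5], 0, -1],
    [[0, 0, -6.5], 0, -1],
    [[0, 0, -8.5], 0, -1],
    [[-9, 0, -8.5], 0, 0],
    [[-9, 0, -8.5], 0, 0],
    [[-9, 0, -5.5], 0, 0],
    [[-9, 0, -5.5], 0, 0],
    [[-9, 0, -5.5], 0, 0]
  ]
}}

```text
time_s: 39.83
ee_pos: [446.4, -364.4, 195.2]
ee_rot: [142.3, 89.9, 138.3]
force: [-0.5, 0.4, 0.8]
gripper_width: 44.8
```

Run:
```python
import cmd
cmd.did(0,0,2.3,0)
print(cmd.did(-9,0,-5.5,0))
from h import *
c=cal('wrist'); im=grab('wrist','w21.png'); s=status.state(); print(s['ee_pos'],s['ee_rot'],s['force'],s['gripper_width']); np.savez('w21.npz',*c)
t=cv2.imread('pics/w21.png'); cv2.imwrite('pics/w21d.png',cv2.resize(t[200:330,255:385],None,fx=5,fy=5,interpolation=cv2.INTER_CUBIC))
```

```text
[np.float64(447.2831747624807), np.float64(-364.7878664001391), 195.776, np.float64(-3.913224113920548)]
[ 446.21915843 -364.37920305  195.10857081] [142.94154011  89.89561997 139.01521902] [ 0.05564195 -0.27285127 -0.6874252 ] 45.36607974445342
```

View pics/w21d.png

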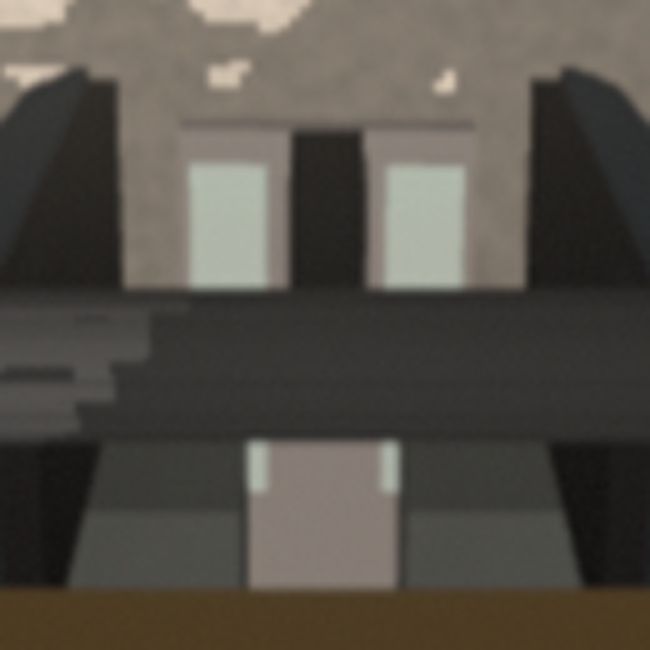

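>>> {"name": "move_arm", "arguments": {
  "moves": [
    [[0, 0, 3.1], 0, 0],
    [[0, 0, 3.1], 0, 0],
    [[4, 0, 3.1], 0, 0],
    [[7.95, 0, 3.1], 0, 0],
    [[7.95, 0, 3.1], 0, 0],
    [[7.95, 0, 3.1], 0, -1],
    [[7.95, 0, 3.1], 0, -1],
    [[7.95, 0, 3.1], 0, -1],
    [[7.95, 0, 3.1], 0, -1],
    [[7.95, 0, 3.1], 0, -1],
    [[7.95, 0, 3.1], 0, -1]
  ],
  "force": 30
}}

```text
time_s: 41.25
ee_pos: [478.5, -367.1, 117.1]
ee_rot: [-32.7, 89.9, -36.6]
force: [-1.6, 0.7, 5.9]
gripper_width: 12.0
```

>>> {"name": "move_arm", "arguments": {
  "moves": [
    [[0, 0, -1], 0, -1],
    [[0, 0, -2.5], 0, -1],
    [[0, 0, -4], 0, -1],
    [[0, 0, -5.5], 0, -1],
    [[0, 0, -7], 0, -1],
    [[0, 0, -7], 0, -1],
    [[0, 0, -7], 0, -1]
  ]
}}

```text
time_s: 42.12
ee_pos: [408.6, -362.3, 116.3]
ee_rot: [-19.1, 90.0, -23.0]
force: [0.5, 0.6, -0.8]
gripper_width: 11.9
```

Run:
```python
import cmd
cmd.did(7.95,0,3.1,0)
print(cmd.did(0,0,-7,0))
from h import *
c=cal('wrist'); im=grab('wrist','w22.png'); s=status.state(); print(s['ee_pos'],s['ee_rot'],s['force'],s['gripper_width']); np.savez('w22.npz',*c)
t=cv2.imread('pics/w22.png'); cv2.imwrite('pics/w22d.png',cv2.resize(t[195:240,260:380],None,fx=6,fy=6,interpolation=cv2.INTER_CUBIC))
cmd.plan(*cmd.desk(130,0.1),260,5.37)
```

```text
[np.float64(408.3741011549749), np.float64(-362.1262896107728), 116.27600000000001, np.float64(-3.913224113920548)]
[ 408.80562931 -362.33986198  116.23127541] [-19.88914315  89.96330987 -23.80064682] [-0.09939053 -0.7293154  -1.74951596] 12.10985295959659
shift cm [-14.37,56.12,11.72] turn -0.1620 dist 591
```

View pics/w22d.png

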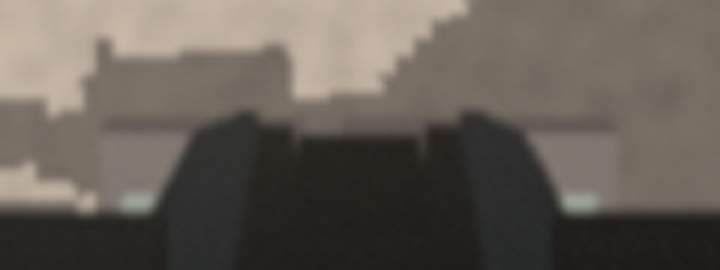

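Run:
```python
import cmd
cmd.plan(*cmd.desk(129.5,0.1),191,5.37)
```

```text
shift cm [-7.47,56.11,11.67] turn -0.1620 dist 578
```

>>> {"name": "move_arm", "arguments": {
  "moves": [
    [[-6, 0, 0], 0, -1],
    [[-12, 2, 0.4], 0, -1],
    [[-14.4, 7, 1.5], -0.03, -1],
    [[-14.4, 12, 2.5], -0.06, -1],
    [[-14.4, 17, 3.5], -0.09, -1],
    [[-14.4, 22, 4.6], -0.12, -1],
    [[-14.4, 27, 5.7], -0.162, -1],
    [[-14.4, 32, 6.7], -0.162, -1],
    [[-14.4, 37, 7.7], -0.162, -1],
    [[-14.4, 42, 8.8], -0.162, -1],
    [[-14.4, 47, 9.8], -0.162, -1],
    [[-14.4, 51, 10.6], -0.162, -1],
    [[-14.4, 54, 11.3], -0.162, -1],
    [[-14.4, 56.1, 11.7], -0.162, -1],
    [[-14.4, 56.1, 11.7], -0.162, -1]
  ]
}}

```text
time_s: 44.05
ee_pos: [563.6, 190.7, 259.9]
ee_rot: [-160.1, 90.0, -154.6]
force: [0.3, -0.3, -0.6]
gripper_width: 12.0
```

>>> {"name": "move_arm", "arguments": {
  "moves": [
    [[3, 0, 0], 0, -1],
    [[6, 0, 0], 0, -1],
    [[6.9, 0, 0], 0, -1],
    [[6.9, 0, 0], 0, -1]
  ]
}}

```text
time_s: 44.55
ee_pos: [563.4, 188.9, 191.3]
ee_rot: [-152.5, 90.0, -147.1]
force: [0.2, 1.1, -1.7]
gripper_width: 11.8
```

Run:
```python
import cmd
cmd.did(-14.4,56.1,11.7,-.162); print(cmd.did(6.9,0,0,0))
from h import *
c=cal('wrist'); im=grab('wrist','w23.png'); s=status.state(); print(s['ee_pos'],s['ee_rot'],s['force'],s['gripper_width']); np.savez('w23.npz',*c)
t=cv2.imread('pics/w23.png'); cv2.imwrite('pics/w23d.png',cv2.resize(t[20:260,160:480],None,fx=2.5,fy=2.5,interpolation=cv2.INTER_CUBIC))
```

```text
[np.float64(563.3870804091453), np.float64(189.58103883678928), 191.276, np.float64(5.368692167198788)]
[563.89457911 189.24460224 192.13602851] [ 8.02970328 89.92306792 13.36709109] [ 0.32392842  0.94088994 -1.95041075] 11.958776869948363
```

View pics/w23d.png

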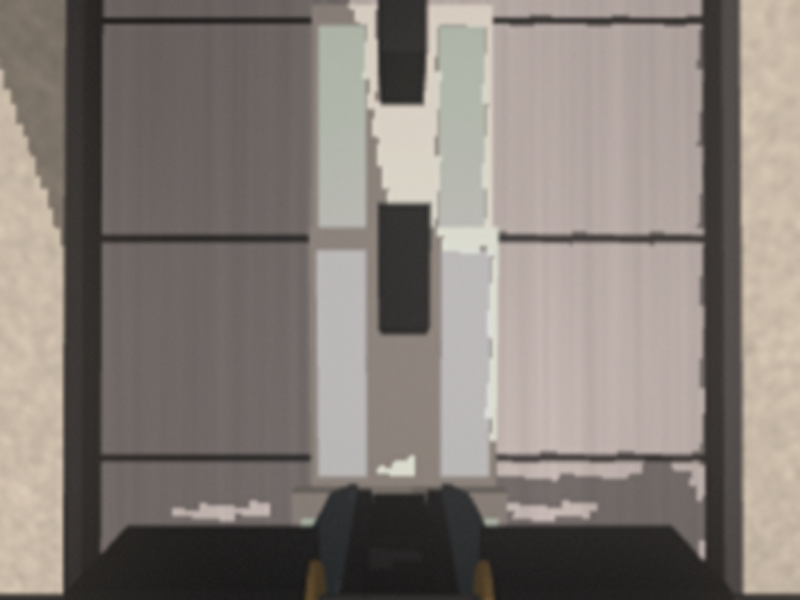

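>>> {"name": "move_arm", "arguments": {
  "moves": [
    [[0.5, 0.08, 0], 0, -1],
    [[1.0, 0.08, 0], 0, -1],
    [[1.3, 0.08, -0.05], 0, -1],
    [[1.6, 0.08, -0.1], 0, -1],
    [[1.9, 0.08, -0.18], 0, -1],
    [[2.1, 0.08, -0.25], 0, -1],
    [[2.3, 0.08, -0.33], 0, -1],
    [[2.5, 0.08, -0.4], 0, -1],
    [[2.5, 0.08, -0.4], 0, -1]
  ],
  "force": 12
}}

```text
time_s: 45.72
ee_pos: [559.6, 190.1, 166.4]
ee_rot: [16.5, 89.9, 21.8]
force: [1.2, 0.4, 1.7]
gripper_width: 12.1
```

Run:
```python
import cmd
print(cmd.did(2.5,.08,-.4,0))
from h import *
c=cal('wrist'); im=grab('wrist','w24.png'); s=status.state(); print(s['ee_pos'],s['ee_rot'],s['force'],s['gripper_width']); np.savez('w24.npz',*c)
t=cv2.imread('pics/w24.png'); cv2.imwrite('pics/w24d.png',cv2.resize(t[20:260,160:480],None,fx=2.5,fy=2.5,interpolation=cv2.INTER_CUBIC))
```

```text
[np.float64(559.3297760131337), np.float64(190.00327222971984), 166.276, np.float64(5.368692167198788)]
[559.63367671 190.08333503 166.41182607] [16.1954129  89.95039079 21.56242574] [ 2.01277844 -0.27554959  1.31004678] 11.686844886019108
```

View pics/w24d.png

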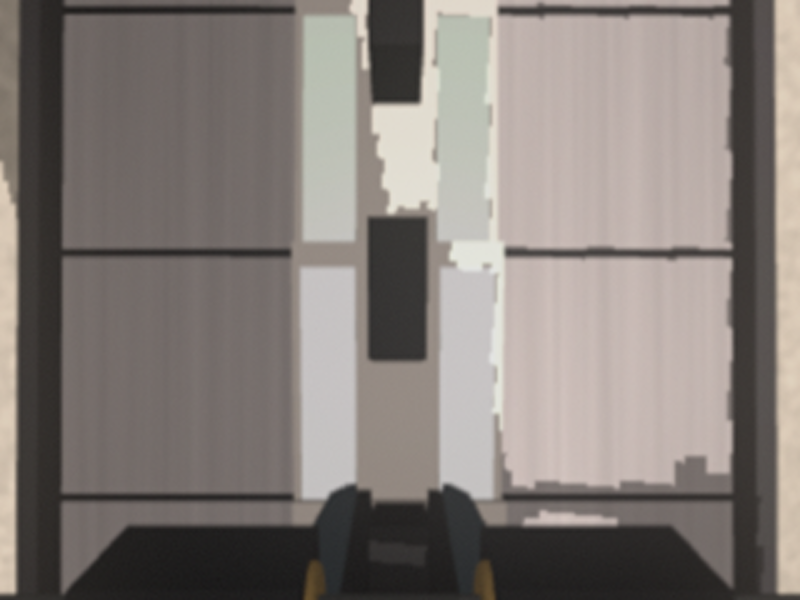

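>>> {"name": "move_arm", "arguments": {
  "moves": [
    [[0.1, 0, 0], 0, -1],
    [[0.1, 0, 0], 0, -1],
    [[0.1, 0, 0], 0, -0.4],
    [[0.1, 0, 0], 0, -0.4],
    [[0.1, 0, 0], 0, -0.4],
    [[0.1, 0, 0], 0, -0.4],
    [[-3, 0, 0], 0, -0.4],
    [[-8, 0, 0], 0, 0],
    [[-10, 0, 5], 0, 0],
    [[-10, 0, 5], 0, 0],
    [[-10, 0, 5], 0, 0]
  ]
}}

```text
time_s: 47.15
ee_pos: [608.4, 194.5, 265.2]
ee_rot: [-172.7, 89.9, -167.4]
force: [-1.8, 0.0, -0.2]
gripper_width: 45.8
```

Run:
```python
import cmd
print(cmd.did(-10,0,5,0))
from h import *
c=cal('wrist'); im=grab('wrist','w25.png'); s=status.state(); print(s['ee_pos'],s['ee_rot'],s['force'],s['gripper_width'],s['time_s']); np.savez('w25.npz',*c)
t=cv2.imread('pics/w25.png'); cv2.imwrite('pics/w25d.png',cv2.resize(t[20:260,160:480],None,fx=2.5,fy=2.5,interpolation=cv2.INTER_CUBIC))
cmd.plan(*cmd.desk(-60,150),350,5.37)
```

```text
[np.float64(609.1104379674321), np.float64(194.68148720894754), 266.276, np.float64(5.368692167198788)]
[607.95295398 194.43992817 265.00677678] [-172.18208444   89.81679825 -166.81605667] [-0.07374433  0.08576491 -0.7706487 ] 45.37962406636999 47.2
shift cm [-8.37,14.93,-23.58] turn -0.0000 dist 291
```

View pics/w25d.png

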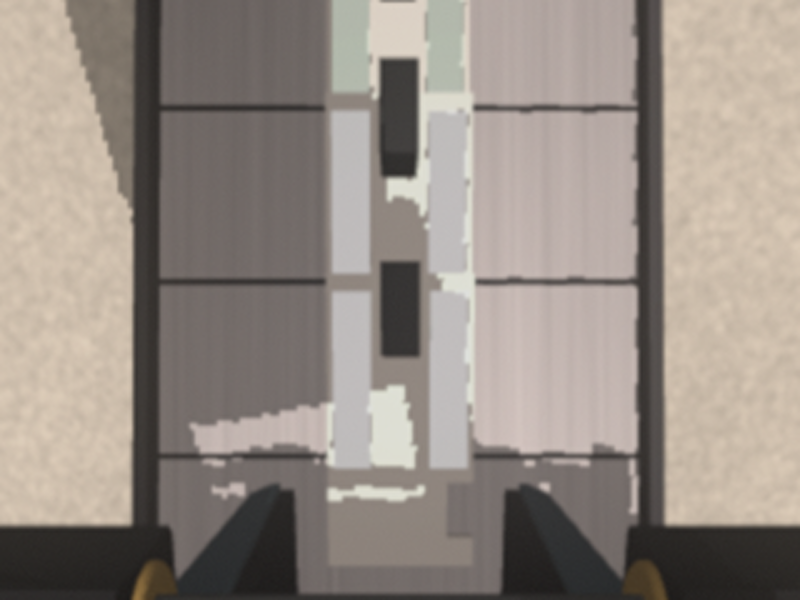

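Run:
```python
from dk import *
d=np.load('w25.npz'); c=tuple(d[k] for k in d.files)
z=lambda p:(np.array(p,float)+.5)/2.5-.5+[160,20]
print('c3 tail',ondesk(z([(328,566),(472,566)]),c,6).round(1),'c3 tab', ondesk(z([(326,276),(475,276)]),c,16).round(1), 'c2 tab',ondesk(z([(326,96),(472,96)]),c,16).round(1),ondesk(z([(158,281),(638,281)]),c,0).round(1))
cmd.plan(430,-80,330,5.37)
```

```text
c3 tail [[224.  -24.2   6. ]
 [224.   25.7   6. ]] c3 tab [[125.5 -24.1  16. ]
 [125.6  25.9  16. ]] c2 tab [[ 64.7 -24.1  16. ]
 [ 64.7  25.   16. ]] [[123.7 -85.3   0. ]
 [123.8  85.3  -0. ]]
shift cm [-6.37,-25.67,-20.40] turn -0.0000 dist 334
```

>>> {"name": "move_arm", "arguments": {
  "moves": [
    [[-6, 0, 0], 0, 0],
    [[-6, -6, -3], 0, 0],
    [[-6, -12, -7], 0, 0],
    [[-6, -18, -12], 0, 0],
    [[-6, -24, -17], 0, 0],
    [[-6, -26, -20], 0, 0],
    [[-6, -26, -20], 0, 0]
  ]
}}

```text
time_s: 48.08
ee_pos: [431.0, -84.1, 325.6]
ee_rot: [166.7, 89.9, 171.9]
force: [0.4, 1.0, 0.0]
gripper_width: 45.8
```

Run:
```python
from h import *
s=status.state(); print(s['ee_pos'],s['time_s'],s['force'])
a=grab('top','t26.png'); grab('scene','s26.png')
t=cv2.imread('pics/t26.png'); cv2.imwrite('pics/t26d.png',cv2.resize(t[90:290,120:480],None,fx=2.2,fy=2.2,interpolation=cv2.INTER_CUBIC))
t=cv2.imread('pics/s26.png'); cv2.imwrite('pics/s26d.png',cv2.resize(t[140:290,320:500],None,fx=4,fy=4,interpolation=cv2.INTER_CUBIC))
```

```text
[431.0141901  -84.11782776 325.6388053 ] 48.075 [0.36226069 0.99448472 0.03821808]
```

View pics/t26d.png

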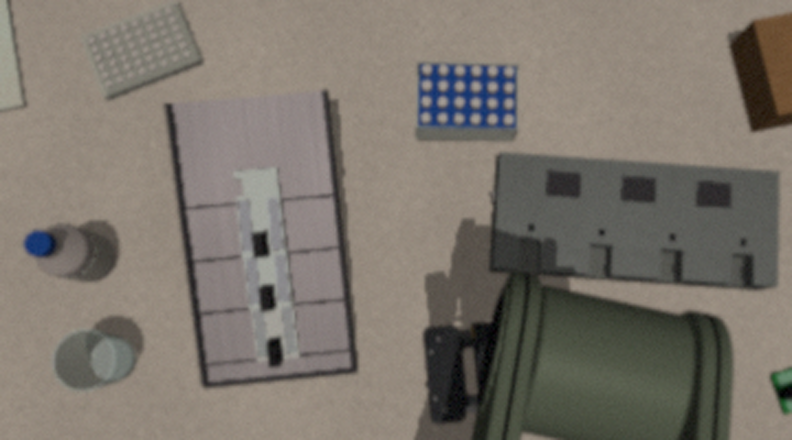

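View pics/s26d.png

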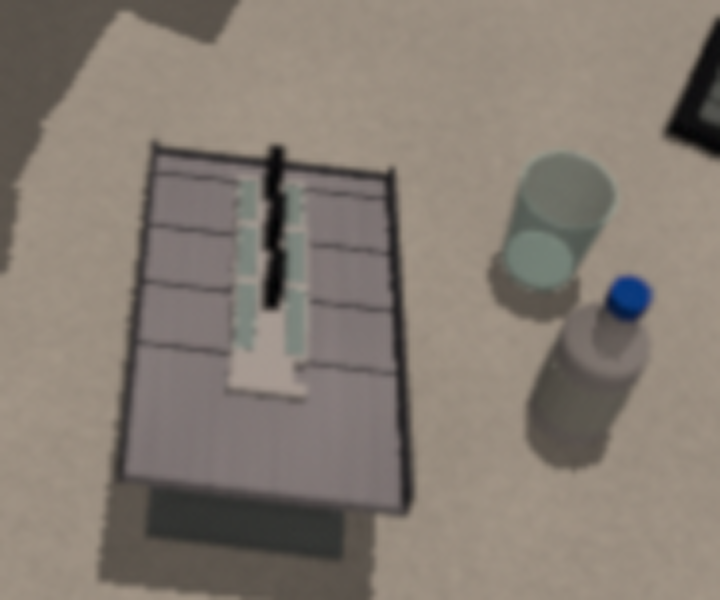

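Run:
```python
import cmd
print(cmd.did(-6,-26,-20,0))
cmd.plan(*cmd.desk(75,0),330,5.37)
```

```text
[np.float64(434.3145080422227), np.float64(-82.89081487031484), 326.276, np.float64(5.368692167198788)]
shift cm [-0.37,25.93,9.92] turn -0.0000 dist 278
```

>>> {"name": "move_arm", "arguments": {
  "moves": [
    [[0, 10, 3], 0, 0],
    [[0, 26, 6.5], 0, 0],
    [[0, 26, 6.5], 0, 0],
    [[0, 26, 6.5], 0, 0],
    [[0, 26, 6.5], 0, 0],
    [[0, 26, 6.5], 0, 0],
    [[0, 26, 6.5], 0, 0]
  ]
}}

```text
time_s: 49.05
ee_pos: [474.5, 181.4, 326.0]
ee_rot: [-136.8, 89.9, -131.5]
force: [-1.0, -0.8, -0.5]
gripper_width: 46.0
```

Run:
```python
from dk import *
c=cal('wrist'); im=grab('wrist','w27.png'); s=status.state(); print(s['ee_pos'],s['time_s']); np.savez('w27.npz',*c)
t=cv2.imread('pics/w27.png'); cv2.imwrite('pics/w27d.png',cv2.resize(t[80:280,200:440],None,fx=3,fy=3,interpolation=cv2.INTER_CUBIC))
```

```text
[474.5926182  180.9783954  326.18047797] 49.1
```

View pics/w27d.png

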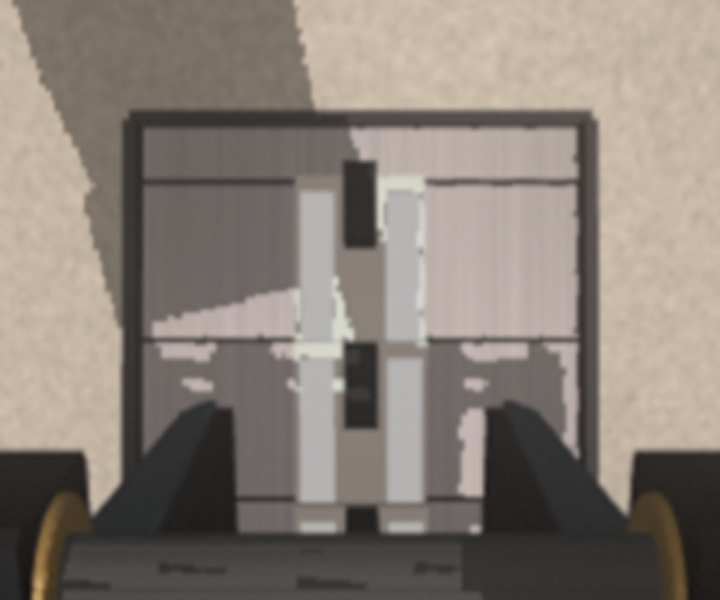

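Run:
```python
from workcell import env,status
print(env.job_done()); print(status.state()['time_s'])
```

```text
the job is handed in; nothing more can be done
None
the job is handed in; nothing more can be done
```

The three cassettes in the dock (bays 1, 2 and 4; bay 3 was empty) now lie lapped on the desk lines 1 to 3. I pressed each one in about 7 mm, let it spring out, drew it out by its tab and laid it tab-up and down-slope.

**Knock:** cassette 1 was knocked about 20 mm down-slope and about 3° askew after I had laid it. I set cassette 2 down on the bench for a moment, re-laid cassette 1, then carried on.

**Last measurements, by wrist camera:**

| Cassette | Line | Tab end (wanted) | Far end, top edge (wanted) |
|---|---|---|---|
| 1 | 1 | -0.5 mm (0) | 98.6 mm (100) |
| 2 | 2 | 64 to 65 mm (62) | 162.4 mm (about 162) |
| 4 | 3 | 125.5 mm (124) | 224 mm (about 224) |

- **Disagreement:** the tab-end readings for cassettes 2 and 4 run 1.5 to 2.5 mm up-slope, while their far ends read within 0.5 mm of where they should be. I left them as they are.
- **Cassette 1:** its numbers are from before cassette 2 was laid over it. One reading afterwards, at the very edge of the picture, gave 1.7 mm. The final picture shows it still on line 1, but I did not measure it again.
- **Centring:** all three are within about 1 mm of the middle of the board and straight to the eye, with every tab end showing.

I left the bottle, tip box, beaker and green look-alike alone. The arm was clear of everything at hand-in, at about 49 s. The hand-in gave no verdict, as expected.

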